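Pack the gear box and flip its lid shut

ROBOT

A 7-joint arm with a two-finger parallel gripper is mounted at the origin on the work surface. World frame = base frame: x ahead of the robot, y to its left, z up, the work surface at z = 0. Lengths are in m, angles in rad, forces in N, time in s.
With the tool pointing down it reaches from about 0.425 to 0.925 m from the base axis. Payload 6.8 kg.
Tool frame: the origin (TCP) lies at the very end of the fingers, on their centre line; the grasp point (between the pads) lies 19 mm behind it; x points along the fingers, y is the direction in which the jaws open and shut, and the axes are right-handed (so a half turn about x gives the same grasp; the last joint's range is limited). The gripper opens to 85 mm and grips with 20 to 120 N. Pads are 22 mm wide; open, the fingers measure 114 mm over their backs; the gripper's body (76 mm by 85 mm) begins 54 mm behind the grasp point. The pads swing forward as they close: fully open they stand 13 mm farther back than shut.
Start: joints at [-1.262, 0.477, 0.022, 1.555, -0.011, 1.109, -0.083], TCP at [0.273, 0.617, 0.202] pointing down, gripper open.
Joint ranges: [-2.96, 2.96], [-0.34, 2.1], [-1.41, 1.46], [0.24, 2.44], [-1.37, 4.51], [0.17, 1.92], [-2.96, 2.96]. Speed limits (rad/s): [2.39, 2.39, 3.14, 3.14, 3.14, 3.14, 3.14].

INTERFACE

Orientations are given as a rotation vector (axis times angle).
In Python, from bench import get_obs, grab_frame, camera_info, hand_in gives the robot as it stands.
- The arm moves only by the tool apply_moves, never from a script. Its argument "series" is text: rows parted by semicolons, each of 7 numbers parted by spaces: the turn, a rotation vector about the tool's x, y, z in rad, then the shift along the tool's x, y, z in m, then the opening, from 0 (shut) to 1 (fully open). In form: wx wy wz tx ty tz hand; .... A call has 1 to 12 rows; each row is the pose to reach, as a shift and turn from the pose commanded when the call began, along the tool's axes at that moment; what a row does not reach only later rows make up. A row lasts 1/8 s, in which the tool goes at most 62.5 mm and 10.7 degrees, less where a joint would pass 70% of its speed; a pose out of reach is approached as far as the arm can. A call with a gripper value outside its range is refused whole. The fingers move at their own pace and stop on an object; "force" is the grip in N (left out, the last holds). Time passes only in rows, so rows that repeat a pose let the fingers close. It gives the time, the measured TCP pose, the force and the opening at its end, in the units of the state.
- get_obs(): the state, without advancing time (a new reading comes with each control period).
- grab_frame(name): name is "scene" or "top" or "wrist"; returns the picture (384x512x3 uint8, blue, green, red); there is no depth.
- camera_info(name): a dict with "fov_y" (degrees; the focal length in pixels is half the picture's height over the tangent of half this angle, whatever the lens; pixels are square), "cx", "cy" (the principal point, pixels), "rvec" (rotation vector, rad) and "tvec" (3), from world to camera coordinates, as OpenCV has them. Camera axes: x right, y down, z forward; pixel columns grow to the right and rows downward; lengths in m; the calibration is good to about 2 mm. A picture is of the moment at which its call begins: read the wrist's pose just before it. camera_info takes no time and is no camera call; for the wrist camera it gives the pose at the moment of the call.
- hand_in(): hands the job in, once; it reports no verdict.
The state is a dict: "clock": time; "joints": joint angles; "qvel": joint speeds; "tau": joint torques, N m; "tcp_pos": TCP position; "orientation": TCP orientation; "contact_force": force on the tool from outside, world axes, zero at the start; "moment": the same for the moment, N m; "grip_width": finger opening in m.
Only numpy, scipy, OpenCV 4.12 (cv2) and the standard library are available. Lean on these libraries where they do the work, as an engineer would, in place of code of your own. Each camera call takes 0.05 s, during which the arm holds its last target.

TASK

Pack the steel gear box: lay the black flashlight flat on the bottom, set the grey lift-out tray back on its two ledges above it, and have the larger of the two carabiners lying in the tray. Then push the open lid over just past upright, let go and let it drop shut by its own weight, without touching the box while the lid is falling. Leave the other things on the counter where they are.

Things in the scene. Friction and masses are not known exactly. Their poses are not given: they have to be found in the camera images.
- gearbox: Open stainless box, fixed to the counter, 290 mm long (its x) by 180 mm wide (y) by 90 mm high, walls and floor 3 mm. Origin: centre of its underside; y points to the hinged side, z up. A flat tray ledge 22 mm wide runs along the inside of each short end wall, its top 46 mm above the underside; between the ledges the well is 240 mm by 174 mm, open down to the floor.
- lid_hinge (a point): Middle of the lid's hinge line, on the box's +y long rim, 90 mm above the counter. The hinge line runs along the box's x axis.
- lid (a joint): Lid angle, rad: 0 shut, 1.57 upright, 1.92 leaning back on its stop (start). Steel plate 296 mm long, 184 mm from hinge to free edge, 18 mm skirt, 0.36 kg, lightly damped hinge. It balances at about 1.42: from below 1.35 it falls shut by itself in 1 to 2 s, above 1.45 it falls back open. Under 2 N at the free edge moves it.
- lid_edge (a point): Middle of the lid's free long edge on its outer face (on top when shut, looking away from the box when open): 182 mm from the hinge along the lid, 19 mm out from the hinge line square to the lid. A finger lip 60 mm long sticks out 12 mm beyond the middle of this edge, on the inner side.
- flashlight_center (a point): Black flashlight, 150 mm long, lying. The point is its centre, on its axis, 18 mm above what it lies on. x runs along it to the lamp head. Round tube 26 mm in diameter from 63 mm behind to 35 mm ahead of the centre; hexagonal head (last 40 mm) and tail ring (last 12 mm), both 36 mm across flats. About 0.17 kg.
- tray_handle (a point): Grey plastic tray, 268 mm long (its x) by 156 mm wide (y), rim 30 mm high, walls and floor 3 mm. A fixed steel handle bar, 10 mm round, spans its middle along y. The point is the bar's middle, 41 mm above the tray's underside, straight over its centre; 87 mm above the counter when seated. The bar divides the tray into two halves of 125 mm by 150 mm. About 0.28 kg.
- carabiner_center (a point): The larger carabiner, a D-shaped aluminium loop lying flat, 110 by 62 mm outside, of 11 mm round rod. The point is the centre of its outline, inside the loop, 5.5 mm above what it lies on. x runs along its length. Straight spine, 76 mm long, parallel to x, 25.5 mm to the -y side; gate 25.5 mm to the +y side. Clear width inside 40 mm. 0.09 kg.
- small_carabiner: Bystander: the smaller carabiner, same shape, 70 mm by 40 mm, lying flat. Origin at its centre on the counter.
- battery_a: Bystander: a round cell 33 mm in diameter, 61 mm high, standing. Origin at the centre of its underside.
- compass: Bystander: a round flat compass 54 mm in diameter, 12 mm thick. Origin at the centre of its underside.
- headlamp: Bystander: orange headlamp body, about 64 mm wide and 46 mm high, standing. Origin at the centre of its underside.
- canteen: Bystander: steel bottle 72 mm in diameter, 200 mm high, standing. Origin at the centre of its underside.
Things that resemble listed ones, but are neither listed nor needed, are in the scene too. What is shaped like the part that bears flashlight_center but blue or white is not meant.

How it is judged:
On the way, in this order (a step that is already met when the one before it is completed fails the run):
1. the flashlight lies flat on the bottom of the gear box, released (z of flashlight_center in the frame of gearbox between 0.014 and 0.028 m and x of flashlight_center in the frame of gearbox between -0.08 and 0.08 m and y of flashlight_center in the frame of gearbox between -0.08 and 0.08 m and contact force between the fingers and flashlight below 0.1 N), for 0.2 s.
2. the tray sits on both ledges above the flashlight with the larger carabiner lying in it, both released (z of tray_handle in the frame of gearbox between 0.083 and 0.091 m and horizontal distance between tray_handle and gearbox below 0.02 m and angle between tray_handle's own z axis and vertical below 0.05 rad and angle between the x axis of tray_handle and the x axis of gearbox, either way round below 0.15 rad and z of carabiner_center in the frame of tray_handle between -0.042 and -0.015 m and x of carabiner_center in the frame of tray_handle between -0.125 and 0.125 m and y of carabiner_center in the frame of tray_handle between -0.07 and 0.07 m and contact force between the fingers and tray below 0.1 N and contact force between the fingers and carabiner below 0.1 N), for 0.2 s.
3. the lid, pushed past upright and let go, is falling shut by itself (value of joint lid between 0.05 and 1 rad and velocity of joint lid below -0.3 rad/s and contact force between each of the fingers, the arm and gearbox below 0.1 N), for 0.05 s.
At the end, for the whole second after the job is handed in: Lid fully shut (within 0.03 rad); under it the flashlight lies on the box bottom (centre 14 to 28 mm up), the tray sits level on both ledges (handle 83 to 91 mm up, within 20 mm of the middle), the larger carabiner lies down inside the tray; all at rest (value of joint lid below 0.03 rad and z of flashlight_center in the frame of gearbox between 0.014 and 0.028 m and x of flashlight_center in the frame of gearbox between -0.08 and 0.08 m and y of flashlight_center in the frame of gearbox between -0.08 and 0.08 m and z of tray_handle in the frame of gearbox between 0.083 and 0.091 m and horizontal distance between tray_handle and gearbox below 0.02 m and angle between tray_handle's own z axis and vertical below 0.05 rad and z of carabiner_center in the frame of tray_handle between -0.042 and -0.015 m and x of carabiner_center in the frame of tray_handle between -0.125 and 0.125 m and y of carabiner_center in the frame of tray_handle between -0.07 and 0.07 m and linear speed of each of tray, carabiner, flashlight below 0.02 m/s); the robot touches nothing.
It fails at once if the robot touches the gear box or its lid while the lid is falling (between 1.0 and 0.05 rad) (value of joint lid between 0.05 and 1 rad and contact force between any of the fingers, the arm and gearbox above 0.5 N).
It fails at once if a bystander is moved by more than 30 mm (distance of any of small_carabiner, battery_a, compass, headlamp, canteen from where it was at the start of the episode above 0.03 m).
It also fails if it takes over 72 s, if anything falls off the work surface, if the arm or the gripper's body presses on something with over 40 N, if the wrist force passes 120 N, or if a joint passes its speed limit or range.

## Working session

There is one attempt and no reset: what is moved stays moved. The work goes in short steps, Python scripts to look and compute and a tool call to move; the robot and the scene stay as the last step left them, time stands still between calls to the robot, and variables do not carry over. Pictures are saved under pics/ and viewed, and the job is handed in when it is done.

Besides the shell and the picture viewer there is one more tool, called after "Emit:" as a command line: name --argument value ..., lists and objects as JSON in quotes. apply_moves: Moves the arm, as the interface text tells. Its arguments: {"type":"object","properties":{"series":{"type":"string"},"force":{"type":"number"}},"required":["series"]}

```bash
ls; mkdir -p pics
python3 - <<'E'
from bench import *
import cv2
o=get_obs();print({k:(v if not hasattr(v,'round') else v) for k,v in o.items()})
for n in("scene","top","wrist"):
    print(n,camera_info(n)); cv2.imwrite(f"pics/{n}0.png",grab_frame(n))
E
```

```text
pics
{'clock': 0.0, 'joints': array([-1.26206408,  0.47781757,  0.02234144,  1.55648055, -0.01147451,
        1.10929481, -0.08312277]), 'qvel': array([-1.29460662e-03, -4.81146495e-05, -5.04292241e-04,  1.08295028e-03,
        1.27464279e-03, -7.97045601e-04, -1.08368158e-03]), 'tau': array([-4.72390366e-05, -5.96447754e+01,  1.60719652e+00, -2.81209069e+01,
        1.22158119e-02,  9.30874347e-03,  1.46178877e-05]), 'tcp_pos': array([0.27304359, 0.61658594, 0.20060182]), 'orientation': array([ 0.32548517,  1.5461833 , -0.32842176]), 'contact_force': array([-0.33860708, -0.5935325 ,  0.58894661]), 'moment': array([-0.03039909, -0.03127859,  0.06890355]), 'grip_width': 0.08554562606262395}
scene {'fov_y': 57.63874646951007, 'cx': 255.59371118777028, 'cy': 188.74985774277008, 'rvec': array([ 1.94621736,  1.87657628, -0.54612475]), 'tvec': array([-0.06440791, -0.35732043,  1.25478725])}
top {'fov_y': 44.34431098869788, 'cx': 255.33491994672752, 'cy': 198.35546028741507, 'rvec': array([ 2.19331948, -2.02657567,  0.2144745 ]), 'tvec': array([0.01936   , 0.51328972, 1.56088575])}
wrist {'fov_y': 68.35763132201524, 'cx': 254.76348237808523, 'cy': 191.38346159671846, 'rvec': array([-2.42021374, -1.57575091, -0.2295961 ]), 'tvec': array([-0.67599149, -0.03753033,  0.37852263])}
```

View pics/scene0.png

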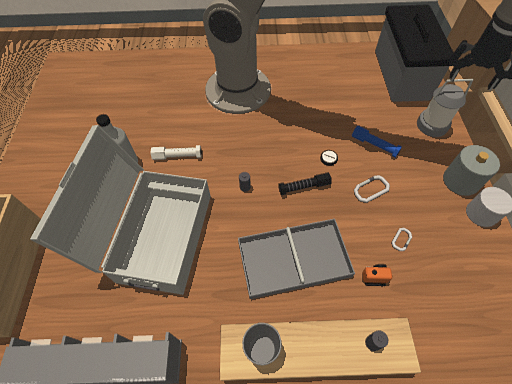

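View pics/top0.png

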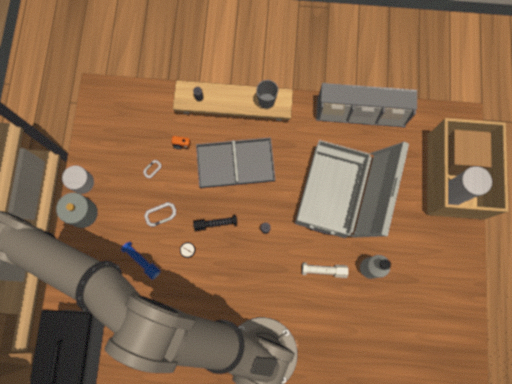

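View pics/wrist0.png

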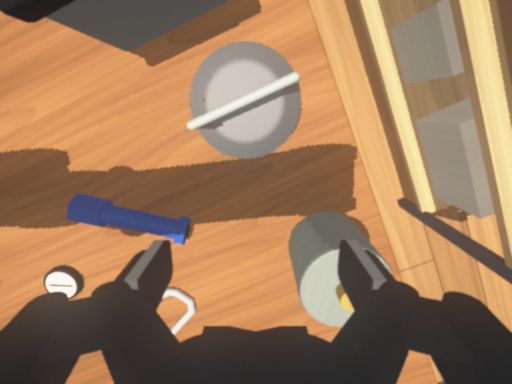

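```bash
cat > h.py <<'E'
from bench import *
import numpy as np, cv2
from scipy.spatial.transform import Rotation as R
np.set_printoptions(precision=4,suppress=True)
def cam(n):
    c=camera_info(n); f=192/np.tan(np.radians(c['fov_y']/2))
    K=np.array([[f,0,c['cx']],[0,f,c['cy']],[0,0,1]])
    return K,R.from_rotvec(c['rvec']).as_matrix(),np.array(c['tvec'])
def proj(C,P):
    K,r,t=C; q=(np.atleast_2d(P)@r.T+t)@K.T; return q[:,:2]/q[:,2:]
def ray(C,p):
    K,r,t=C; d=r.T@np.linalg.inv(K)@np.array([p[0],p[1],1.]); return -r.T@t,d/np.linalg.norm(d)
def atz(C,p,z):
    o,d=ray(C,p); return o+d*(z-o[2])/d[2]
def tri(obs):
    A=np.zeros((3,3));b=np.zeros(3)
    for C,p in obs:
        o,d=ray(C,p);M=np.eye(3)-np.outer(d,d);A+=M;b+=M@o
    x=np.linalg.solve(A,b); e=[np.linalg.norm(proj(C,x)[0]-p) for C,p in obs]
    return x,np.array(e)
def crop(img,x0,y0,x1,y1,s,name):
    c=cv2.resize(img[y0:y1,x0:x1],None,fx=s,fy=s,interpolation=cv2.INTER_CUBIC)
    for i in range(x0,x1,20): cv2.putText(c,str(i),((i-x0)*s,10),0,.35,(0,0,255),1); cv2.line(c,((i-x0)*s,12),((i-x0)*s,18),(0,0,255),1)
    for i in range(y0,y1,20): cv2.putText(c,str(i),(0,(i-y0)*s+4),0,.35,(0,0,255),1)
    cv2.imwrite(name,c)
def snap(n,name):
    C=cam(n); im=grab_frame(n); cv2.imwrite(name,im); np.savez(name[:-4]+'.npz',K=C[0],r=C[1],t=C[2]); return C,im
def load(name):
    d=np.load(name[:-4]+'.npz'); return d['K'],d['r'],d['t']
E
python3 - <<'E'
from h import *
for n in("scene","top"):
    C=cam(n); np.savez(f'pics/{n}0.npz',K=C[0],r=C[1],t=C[2]); print(n,-C[1].T@C[2])
s=cv2.imread('pics/scene0.png');t=cv2.imread('pics/top0.png')
crop(s,30,110,220,300,4,'pics/s_box.png') if 0 else crop(s,30,110,220,260,4,'pics/s_box.png')
crop(t,290,130,420,245,5,'pics/t_box.png')
crop(t,130,125,290,250,5,'pics/t_obj.png')
crop(s,225,140,415,290,4,'pics/s_obj.png')
E
```

```text
scene [0.9635 0.0464 0.8808]
top [0.181  0.0415 1.6327]
```

View pics/t_box.png

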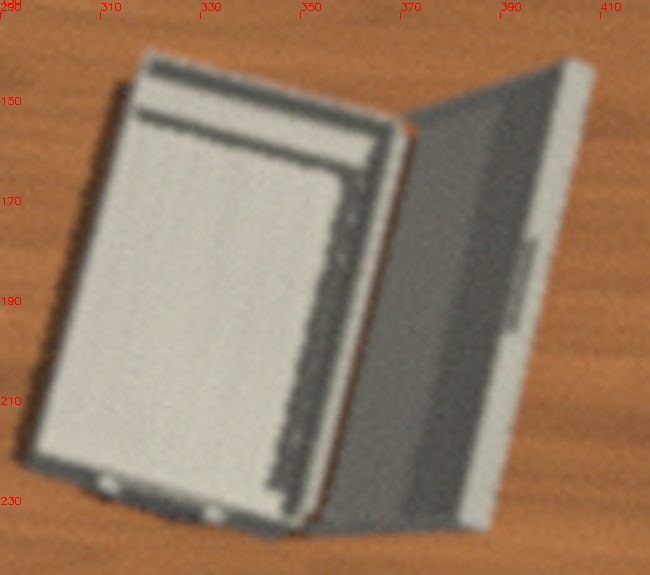

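View pics/t_obj.png

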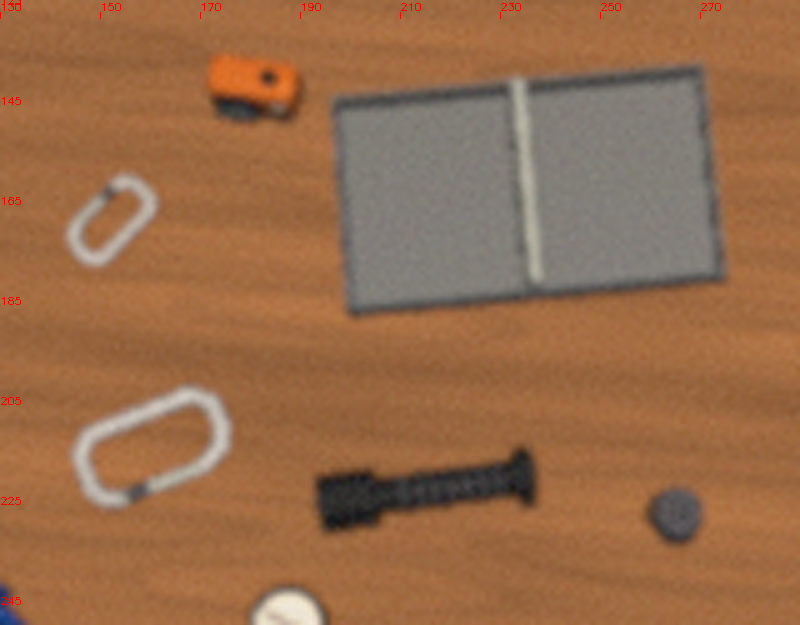

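View pics/s_obj.png

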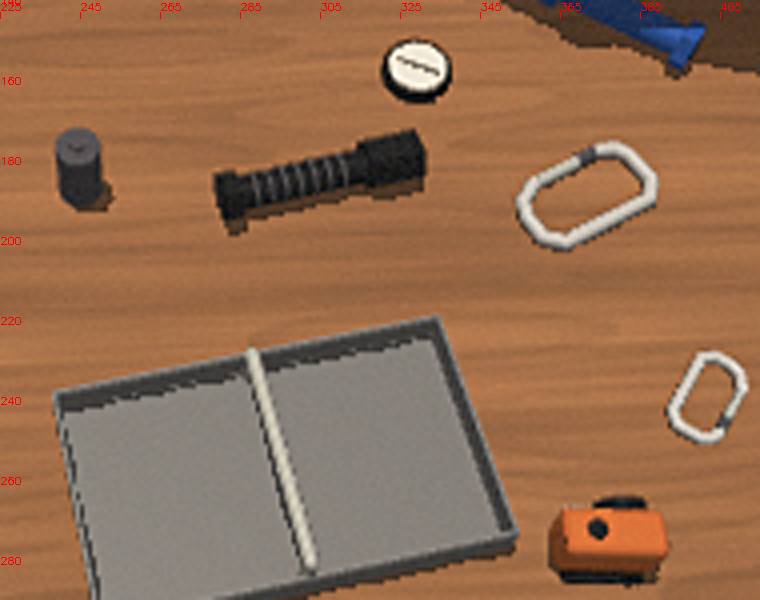

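View pics/s_box.png

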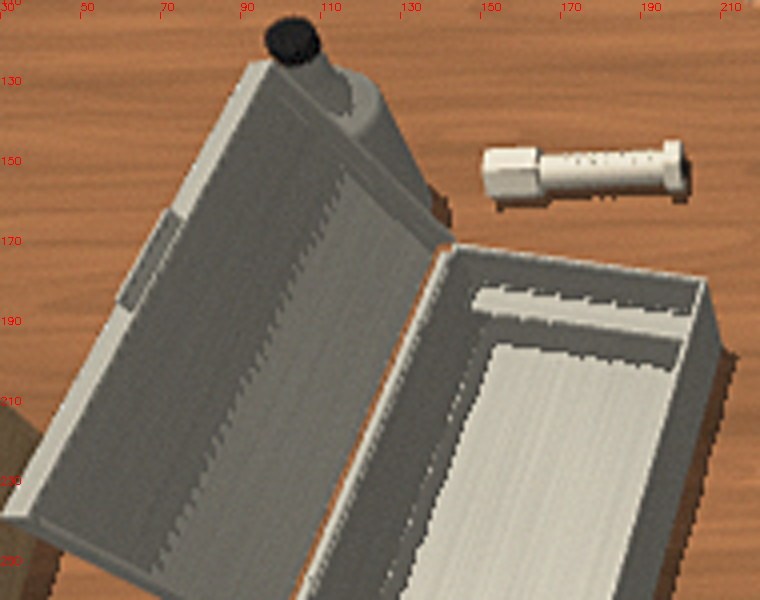

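Run:
```python
from h import *
s=cv2.imread('pics/scene0.png')
crop(s,90,170,230,305,5,'pics/s_box2.png')
crop(s,230,210,370,305,5,'pics/s_tray.png')
crop(s,270,130,410,220,5,'pics/s_fl.png')
```

```text
(no output)
```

View pics/s_box2.png

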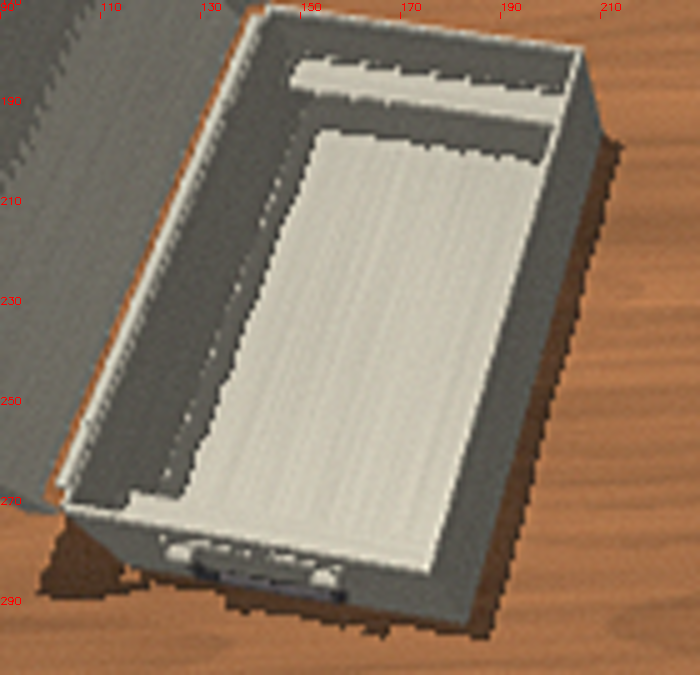

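View pics/s_tray.png

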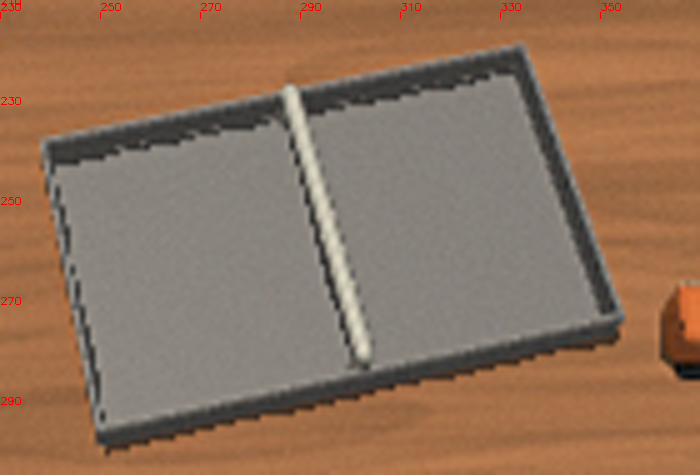

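View pics/s_fl.png

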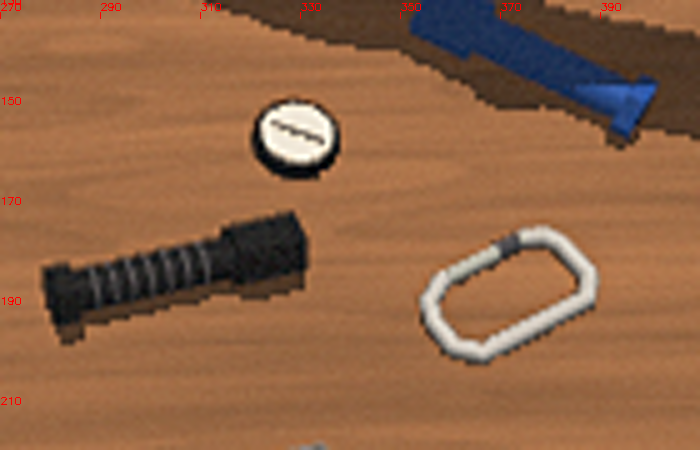

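Run:
```python
from h import *
S=load('pics/scene0.png');T=load('pics/top0.png')
pairs=dict(
tBL=((200,187.4),(334.2,219)),tBR=((274.6,180.4),(238.4,238.4)),tTL=((196.6,144.8),(354.4,273.6)),tTR=((270.6,138.4),(249.8,297.4)),
barTop=((233.6,141.4),(302.8,281.6)),barBot=((237.4,181),(288,227)),
bBL=((295,222),(206.4,179.6)),bBR=((351,235),(143,171.6)),bTL=((319,140.4),(176.4,284.6)),bTR=((371,154.4),(103,271.6)),
head=((194.2,225.6),(330.5,179.5)),tail=((236.6,220.2),(281.2,188.7)),
car=((160.4,214.4),(372,189)))
for k,(a,b) in pairs.items():
    x,e=tri([(T,a),(S,b)]); print(k,x,e)
```

```text
tBL [0.5409 0.2595 0.0218] [0.7972 1.0417]
tBR [ 0.5871 -0.0013  0.019 ] [0.335  0.4433]
tTL [0.695  0.2869 0.0238] [0.6721 0.9908]
tTR [0.7423 0.0246 0.0153] [0.5333 0.7863]
barTop [0.714  0.1552 0.0354] [0.562  0.8242]
barBot [0.5693 0.1296 0.0414] [0.7809 1.031 ]
bBL [ 0.4352 -0.0812  0.079 ] [0.755  0.9218]
bBR [ 0.4048 -0.2632  0.084 ] [0.7726 0.9479]
bTL [ 0.7246 -0.1419  0.083 ] [0.4787 0.7324]
bTR [ 0.6877 -0.3206  0.0825] [1.1115 1.7293]
head [0.4063 0.2686 0.0124] [1.3179 1.5709]
tail [0.4354 0.1219 0.0175] [0.8752 1.0485]
car [0.4377 0.3902 0.0017] [0.6866 0.8505]
```

```bash
cat >> h.py <<'E'
def Rdown(phi):
    c,s=np.cos(phi),np.sin(phi); return np.array([[0,c,s],[0,s,-c],[-1,0,0]])
def yaw(Rm): return np.arctan2(Rm[1,1],Rm[0,1])
def rel(pos,phi=None,Rt=None,base=None):
    """tool-frame turn & shift from base (pos,R), default measured"""
    o=get_obs()
    p,Rm=base if base else (o['tcp_pos'],R.from_rotvec(o['orientation']).as_matrix())
    if Rt is None: Rt=Rdown(phi)
    print('turn',R.from_matrix(Rm.T@Rt).as_rotvec(),'shift',Rm.T@(np.array(pos)-p),'dist',np.linalg.norm(np.array(pos)-p),'rows>=',np.linalg.norm(np.array(pos)-p)/.0625, np.degrees(R.from_matrix(Rm.T@Rt).magnitude())/10.7)
def st():
    o=get_obs();Rm=R.from_rotvec(o['orientation']).as_matrix()
    print('t',round(o['clock'],2),'tcp',o['tcp_pos'],'yaw',yaw(Rm),'tilt',np.degrees(np.arccos(-Rm[2,0])),'j',o['joints'],'F',o['contact_force'],'w',o['grip_width'])
E
python3 - <<'E'
from h import *
st()
o=get_obs();Rm=R.from_rotvec(o['orientation']).as_matrix();p=o['tcp_pos'];print(Rm)
K,r,t=cam('wrist');c=-r.T@t;print('cam in tool',Rm.T@(c-p),'axes',Rm.T@r.T)
for phi in(0.195,0.195+np.pi,0.195-np.pi): rel([.40,.20,.22],phi)
E
```

```text
t 0.15 tcp [0.2731 0.6168 0.2008] yaw 1.153968574057401 tilt 0.08026491664990161 j [-1.2621  0.4776  0.0224  1.5562 -0.0115  1.1093 -0.0831] F [ 0.5341 -0.4586  0.2754] w 0.08554143615269375
[[-0.0004  0.4049  0.9144]
 [-0.0013  0.9144 -0.4049]
 [-1.     -0.0014  0.0001]]
cam in tool [-0.1718  0.0017 -0.0728] axes [[-0.0004 -0.287   0.9579]
 [ 1.     -0.      0.0004]
 [-0.0001  0.9579  0.287 ]]
turn [0.959  0.0008 0.0012] shift [-0.0187 -0.3297  0.2847] dist 0.43606070023787047 rows>= 6.9769712038059275 5.1350384298224405
turn [-2.1826 -0.0014  0.0009] shift [-0.0187 -0.3297  0.2847] dist 0.43606070023787047 rows>= 6.9769712038059275 11.687397895365057
turn [-2.1826 -0.0014  0.0009] shift [-0.0187 -0.3297  0.2847] dist 0.43606070023787047 rows>= 6.9769712038059275 11.687397895365061
```

Emit:
apply_moves --series "0.96 0 0 -0.02 -0.31 0.25 1;0.96 0 0 -0.02 -0.31 0.25 1;0.96 0 0 -0.02 -0.31 0.25 1;0.96 0 0 -0.02 -0.31 0.25 1;0.96 0 0 -0.02 -0.31 0.25 1;0.96 0 0 -0.02 -0.31 0.25 1;0.96 0 0 -0.02 -0.31 0.25 1;0.96 0 0 -0.02 -0.31 0.25 1"

```text
clock: 1.15
tcp_pos: [0.3768, 0.2309, 0.2218]
orientation: [1.068, 1.293, -1.068]
contact_force: [-0.1, -0.4, -0.8]
grip_width: 0.0854
```

Run:
```python
from h import *
st(); snap('wrist','pics/w1.png'); st()
```

```text
t 1.15 tcp [0.3768 0.2309 0.2218] yaw 0.1901397353082581 tilt 0.030732218671180016 j [-1.0169  0.0534  0.3426  2.0786 -0.0216  1.0125 -0.4732] F [-0.1053 -0.354  -0.771 ] w 0.08537642804097688
t 1.2 tcp [0.3763 0.2325 0.2217] yaw 0.19271325411679496 tilt 0.042707293123957345 j [-1.0183  0.0544  0.3406  2.0776 -0.0221  1.0122 -0.4737] F [-0.9202 -0.048   0.6604] w 0.08509543946854138
```

View pics/w1.png

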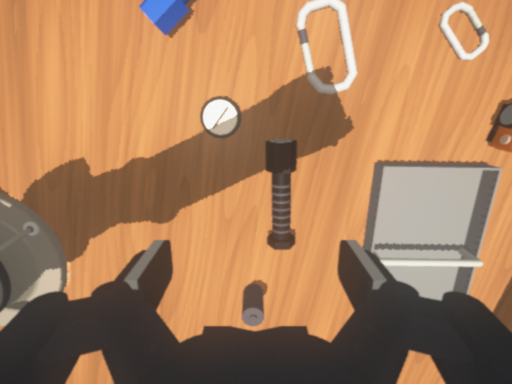

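Run:
```python
from h import *
im=cv2.imread('pics/w1.png'); crop(im,220,120,350,260,4,'pics/w1c.png')
```

```text
(no output)
```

View pics/w1c.png

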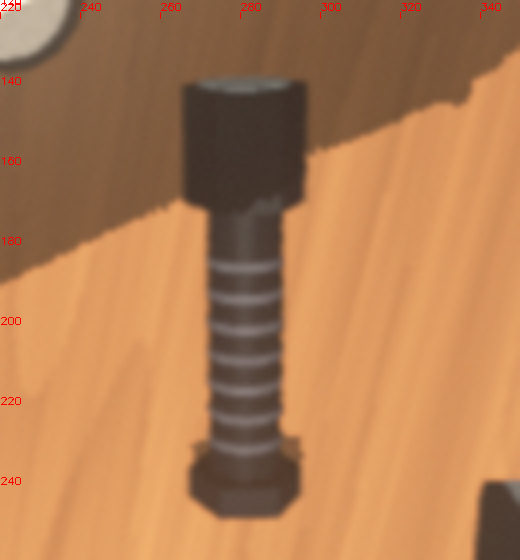

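Run:
```python
from h import *
W=load('pics/w1.png')
for z in(.018,):
  for p in((281.1,140.5),(281.1,170),(281.3,233),(281.3,243)): print(p,atz(W,p,z))
for p in((266,195),(266+0,195)):pass
S=load('pics/scene0.png');T=load('pics/top0.png')
# joint two-view: head front with wrist+top+scene
print(tri([(W,(281.1,140.5)),(T,(194.2,225.6)),(S,(330.5,179.5))]))
print(tri([(W,(281.1,140.5)),(T,(194.2,225.6))]))
print(tri([(W,(281.1,140.5)),(S,(330.5,179.5))]))
```

```text
(281.1, 140.5) [0.4061 0.269  0.018 ]
(281.1, 170) [0.4146 0.2303 0.018 ]
(281.3, 233) [0.4349 0.1392 0.018 ]
(281.3, 243) [0.4384 0.1236 0.018 ]
(array([0.4065, 0.2686, 0.0127]), array([0.1426, 1.3136, 1.5775]))
(array([ 0.4085,  0.2667, -0.0067]), array([0.2359, 0.0945]))
(array([0.4073, 0.2707, 0.0151]), array([1.6532, 0.7408]))
```

Run:
```python
from h import *
rel([.4223,.1958,.08],.215);rel([.4223,.1958,.003],.215)
```

```text
turn [-0.0223 -0.0007 -0.0002] shift [0.1417 0.038  0.045 ] dist 0.15343473704804952 rows>= 2.4549557927687924 0.11940622874078596
turn [-0.0223 -0.0007 -0.0002] shift [0.2187 0.038  0.045 ] dist 0.22648123727933359 rows>= 3.6236997964693374 0.11940622874078596
```

Emit:
apply_moves --series "-0.022 0 0 0.05 0.038 0.045 1;-0.022 0 0 0.1 0.038 0.045 1;-0.022 0 0 0.14 0.038 0.045 1;-0.022 0 0 0.14 0.038 0.045 1;-0.022 0 0 0.14 0.038 0.045 1"

```text
clock: 1.82
tcp_pos: [0.4229, 0.1973, 0.0826]
orientation: [1.048, 1.304, -1.046]
contact_force: [0.8, 1.9, 0.7]
grip_width: 0.0852
```

Run:
```python
from h import *
st(); snap('wrist','pics/w2.png')
rel([.4223,.1958,.003],.215)
```

```text
t 1.82 tcp [0.4229 0.1973 0.0826] yaw 0.21767110162044656 tilt 0.07974870710900545 j [-0.8821  0.3159  0.3696  2.1696 -0.1794  0.6827 -0.172 ] F [0.8047 1.8506 0.6882] w 0.08520026754614791
turn [ 0.0023 -0.0014 -0.0024] shift [ 0.0801 -0.0015  0.0014] dist 0.08014665391189327 rows>= 1.2823464625902923 0.019554129079660806
```

View pics/w2.png

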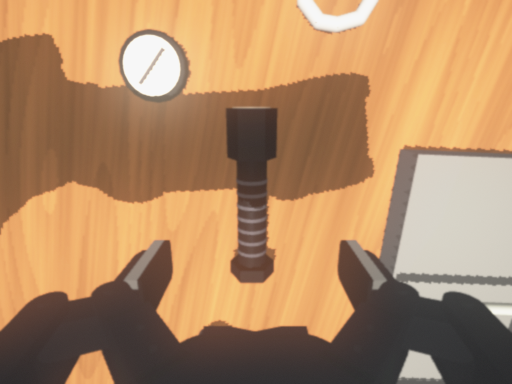

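Emit:
apply_moves --series "0 0 0 0.04 -0.001 0.001 1;0 0 0 0.08 -0.001 0.001 1;0 0 0 0.08 -0.001 0.001 1;0 0 0 0.08 -0.001 0.001 0;0 0 0 0.08 -0.001 0.001 0;0 0 0 0.08 -0.001 0.001 0;0 0 0 0.08 -0.001 0.001 0;0 0 0 0.08 -0.001 0.001 0" --force 40

```text
clock: 2.88
tcp_pos: [0.4216, 0.1946, 0.0018]
orientation: [1.049, 1.304, -1.048]
contact_force: [-0.2, 0.4, -0.0]
grip_width: 0.0003
```

Run:
```python
from h import *
st(); snap('wrist','pics/w3.png');snap('scene','pics/s3.png')
```

```text
t 2.88 tcp [0.4216 0.1946 0.0018] yaw 0.21597506193777866 tilt 0.0170101122888461 j [-0.8097  0.4689  0.2955  2.2128 -0.2815  0.4938 -0.0793] F [-0.1831  0.382  -0.0283] w 0.0003040926862821576
```

View pics/w3.png

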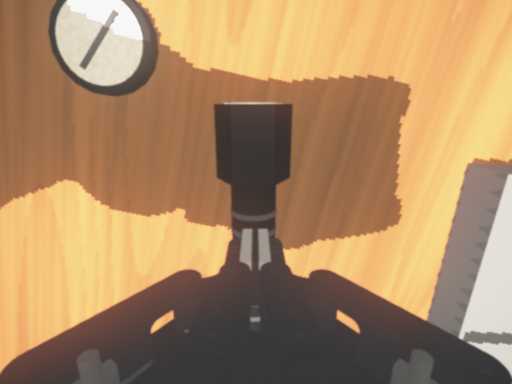

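View pics/s3.png

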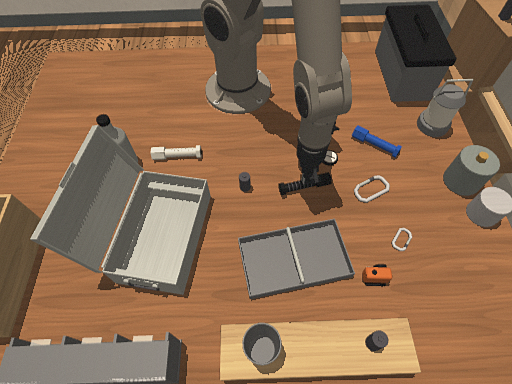

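Run:
```python
from h import *
W1,W2,W3=[load(f'pics/w{i}.png') for i in(1,2,3)]
S=load('pics/s3.png')
print(tri([(W1,(281.1,140.5)),(W2,(252,107))]),tri([(W1,(281.1,140.5)),(W3,(254,103))]),tri([(W2,(252,107)),(W3,(254,103))]))
print('tcp in wrist',proj(W3,[.4216,.1946,.0018]),'in scene',proj(S,[[.4216,.1946,.0018],[.4216,.1946,.035],[.4216,.1946,.10]]))
im=cv2.imread('pics/s3.png'); crop(im,270,110,370,210,6,'pics/s3c.png')
im=cv2.imread('pics/w3.png'); crop(im,190,90,330,270,4,'pics/w3c.png')
```

```text
(array([0.406 , 0.2693, 0.0196]), array([0.1585, 0.2607])) (array([0.4061, 0.2691, 0.0186]), array([0.1037, 0.2603])) (array([0.406 , 0.2694, 0.004 ]), array([0.0606, 0.0898]))
tcp in wrist [[252.745  224.7743]] in scene [[304.1052 186.6443]
 [305.3001 180.5487]
 [307.8457 167.5633]]
```

View pics/s3c.png

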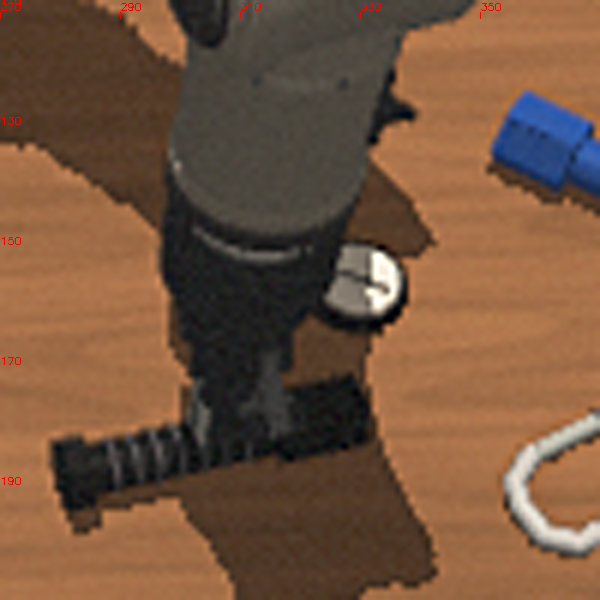

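View pics/w3c.png

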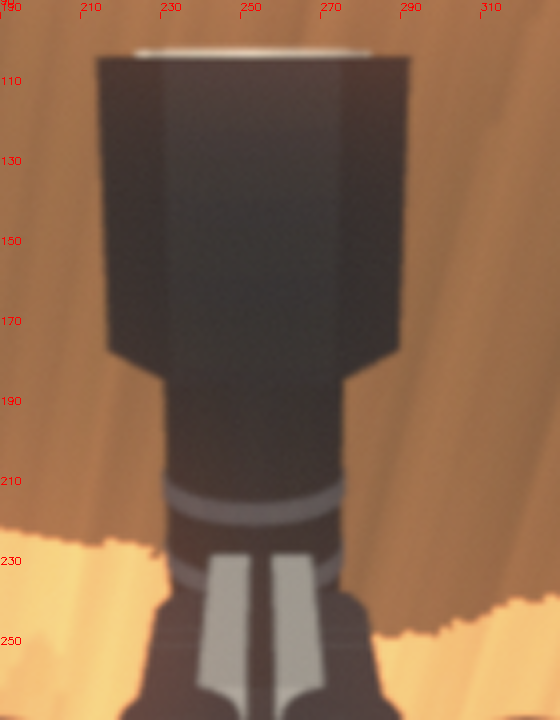

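Emit:
apply_moves --series "0 0 0 -0.01 0 0 1;0 0 0 -0.01 0 0 1;0 0 0 -0.01 0 0 1;0 0 0 -0.01 0 0 1;0 0 0 -0.01 0 0 1;0 0 0 0.01 0 0 1;0 0 0 0.02 0 0 1;0 0 0 0.02 0 0 1"

```text
clock: 3.98
tcp_pos: [0.421, 0.1941, -0.019]
orientation: [1.047, 1.304, -1.05]
contact_force: [-0.5, 0.2, 0.4]
grip_width: 0.0852
```

Run:
```python
from h import *
st(); snap('wrist','pics/w4.png');snap('scene','pics/s4.png')
im=cv2.imread('pics/s4.png'); crop(im,250,110,370,210,6,'pics/s4c.png')
```

```text
t 3.98 tcp [ 0.421   0.1941 -0.019 ] yaw 0.21581726007775948 tilt 0.10190758912386015 j [-0.7875  0.5107  0.2695  2.2176 -0.3046  0.4487 -0.0589] F [-0.5447  0.1797  0.4089] w 0.08523856783514251
```

View pics/w4.png

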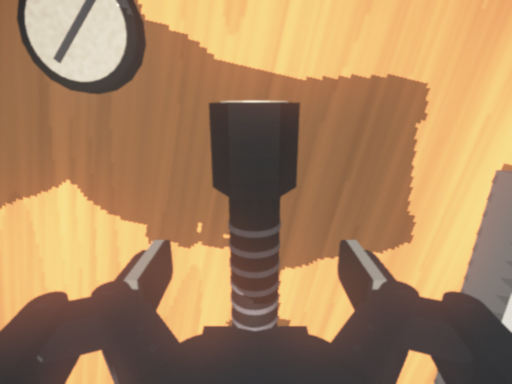

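View pics/s4c.png

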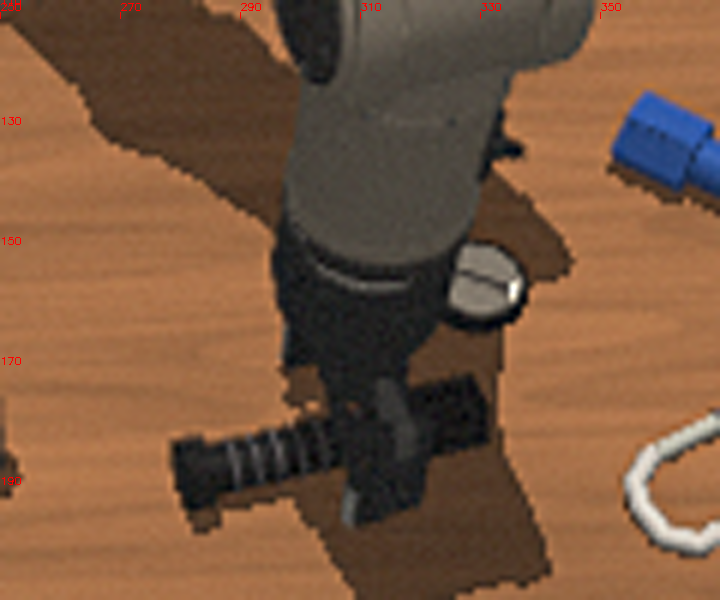

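Run:
```python
from h import *
W3=load('pics/w3.png')
for z in(.031,.035,.04): print(atz(W3,(254.5,229),z))
W4=load('pics/w4.png'); o=get_obs(); Rm=R.from_rotvec(o['orientation']).as_matrix();p=o['tcp_pos']
```

```text
[0.4206 0.2047 0.031 ]
[0.4202 0.2065 0.035 ]
[0.4197 0.2087 0.04  ]
```

Emit:
apply_moves --series "0 0 0 0.01 0.001 -0.002 1;0 0 0 0.01 0.001 -0.002 1;0 0 0 0.01 0.001 -0.002 0;0 0 0 0.01 0.001 -0.002 0;0 0 0 0.01 0.001 -0.002 0;0 0 0 0.01 0.001 -0.002 0;0 0 0 0.01 0.001 -0.002 0" --force 40

```text
clock: 4.95
tcp_pos: [0.422, 0.1967, -0.0282]
orientation: [1.049, 1.304, -1.049]
contact_force: [-2.1, -1.1, 6.4]
grip_width: 0.0248
```

Run:
```python
from h import *
st(); snap('wrist','pics/w5.png')
```

```text
t 4.95 tcp [ 0.422   0.1967 -0.0282] yaw 0.21604265670015396 tilt 0.01584589116987934 j [-0.7802  0.5307  0.2569  2.2159 -0.3152  0.4284 -0.053 ] F [-2.0934 -1.0579  6.4009] w 0.024751346963761012
```

View pics/w5.png

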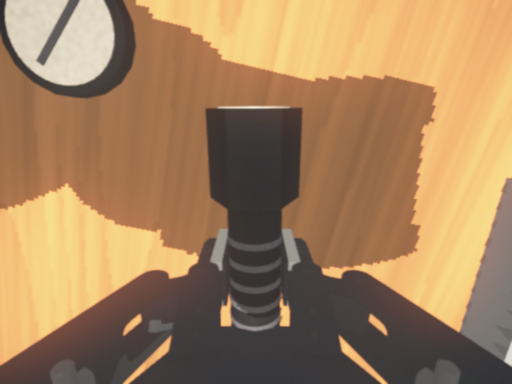

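Run:
```python
from h import *
rel([.563,-.202,.12],1.366)
```

```text
turn [-1.1498 -0.0003  0.0001] shift [-0.1483  0.0522  0.4196] dist 0.44811862817597853 rows>= 7.1698980508156565 6.157035670617409
```

Emit:
apply_moves --series "0 0 0 -0.05 0 0 0;0 0 0 -0.1 0 0 0;0 0 0 -0.15 0 0 0;0 0 0 -0.15 0 0 0"

```text
clock: 5.5
tcp_pos: [0.4243, 0.1981, 0.1246]
orientation: [1.054, 1.302, -1.042]
contact_force: [0.9, -0.3, -3.3]
grip_width: 0.025
```

Run:
```python
from h import *
st(); snap('wrist','pics/w6.png')
rel([.563,-.202,.12],1.366)
```

```text
t 5.5 tcp [0.4243 0.1981 0.1246] yaw 0.21590004940110227 tilt 0.41895672329901956 j [-0.9366  0.2441  0.4257  2.1397 -0.1448  0.7769 -0.2033] F [ 0.8515 -0.3409 -3.3263] w 0.024965080853037804
turn [-1.1497 -0.     -0.0036] shift [0.002  0.0512 0.4202] dist 0.42335078977216556 rows>= 6.773612636354649 6.156349654537673
```

View pics/w6.png

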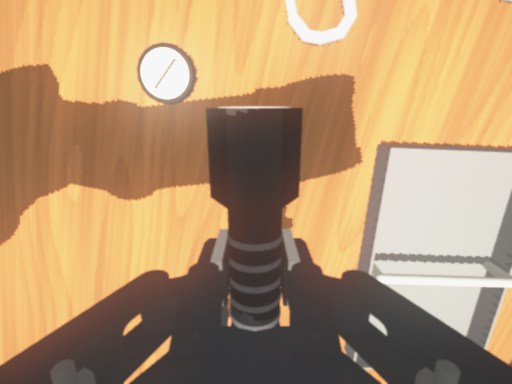

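Emit:
apply_moves --series "-0.15 0 0 0.002 0.007 0.06 0;-0.3 0 0 0.002 0.014 0.12 0;-0.45 0 0 0.002 0.021 0.18 0;-0.6 0 0 0.002 0.028 0.24 0;-0.75 0 0 0.002 0.036 0.3 0;-0.9 0 0 0.002 0.044 0.36 0;-1.05 0 0 0.002 0.051 0.42 0;-1.15 0 0 0.002 0.051 0.42 0;-1.15 0 0 0.002 0.051 0.42 0;-1.15 0 0 0.002 0.051 0.42 0"

```text
clock: 6.8
tcp_pos: [0.561, -0.2011, 0.1181]
orientation: [0.162, 1.567, -0.16]
contact_force: [0.2, -0.1, -2.4]
grip_width: 0.0243
```

Run:
```python
from h import *
st(); snap('wrist','pics/w7.png');snap('scene','pics/s7.png')
```

```text
t 6.8 tcp [ 0.561  -0.2011  0.1181] yaw 1.3655231322066186 tilt 0.16426909409844564 j [ 0.0047  0.4527  0.3084  1.8423 -0.1745  0.8757  1.762 ] F [ 0.1655 -0.1241 -2.4114] w 0.024349108121367764
```

View pics/w7.png

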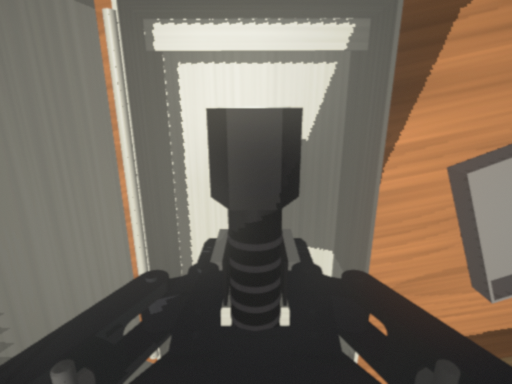

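View pics/s7.png

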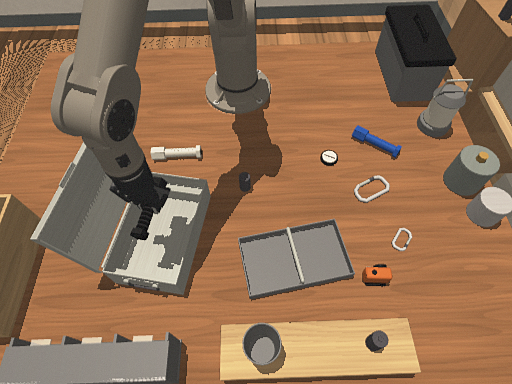

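Emit:
apply_moves --series "0 0 0 0.04 0 0 0;0 0 0 0.08 0 0 0;0 0 0 0.115 0 0 0;0 0 0 0.13 0 0 0;0 0 0 0.139 0 0 0;0 0 0 0.139 0 0 0;0 0 0 0.139 0 0 0"

```text
clock: 7.78
tcp_pos: [0.5629, -0.2029, -0.0182]
orientation: [0.161, 1.563, -0.161]
contact_force: [-0.1, 1.0, -2.4]
grip_width: 0.0245
```

Emit:
apply_moves --series "0 0 0 0.004 0 0 0;0 0 0 0.005 0 0 0;0 0 0 0.005 0 0 0"

```text
clock: 8.15
tcp_pos: [0.5619, -0.2026, -0.0244]
orientation: [0.161, 1.565, -0.161]
contact_force: [-0.2, -0.3, -1.6]
grip_width: 0.0248
```

Emit:
apply_moves --series "0 0 0 0 0 0 0.6;0 0 0 0 0 0 0.6;0 0 0 0 0 0 0.6;0 0 0 -0.04 0 0 0.6;0 0 0 -0.1 0 0 0.6;0 0 0 -0.16 0 -0.03 0.6;0 0 0 -0.22 0 -0.06 0.6;0 0 0 -0.25 0 -0.08 0.6;0 0 0 -0.25 0 -0.08 0.6;0 0 0 -0.25 0 -0.08 0.6"

```text
clock: 9.4
tcp_pos: [0.4836, -0.1861, 0.2252]
orientation: [0.161, 1.565, -0.16]
contact_force: [-0.2, 0.8, -0.9]
grip_width: 0.0511
```

Run:
```python
from h import *
st(); snap('wrist','pics/w8.png');snap('scene','pics/s8.png')
```

```text
t 9.4 tcp [ 0.4836 -0.1861  0.2252] yaw 1.3662879050137526 tilt 0.018855888228339945 j [-0.0638  0.1954  0.3599  1.9189 -0.0797  1.0411  1.6964] F [-0.2419  0.7918 -0.9469] w 0.05113812620043552
```

View pics/w8.png

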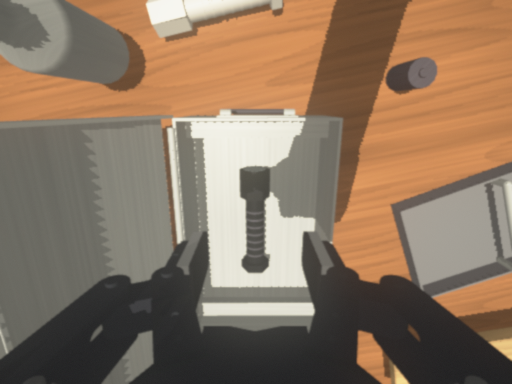

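View pics/s8.png

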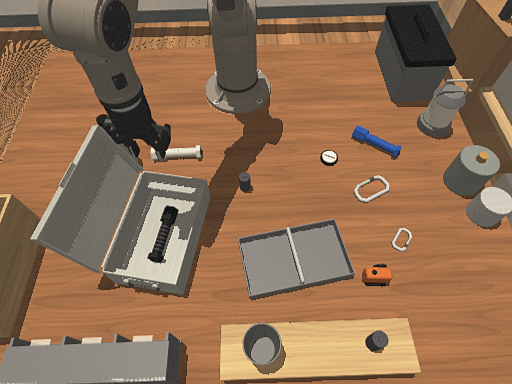

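Run:
```python
from h import *
im=cv2.imread('pics/w8.png'); crop(im,150,95,360,245,3,'pics/w8c.png'); crop(im,150,230,360,384,3,'pics/w8d.png')
```

```text
(no output)
```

View pics/w8c.png

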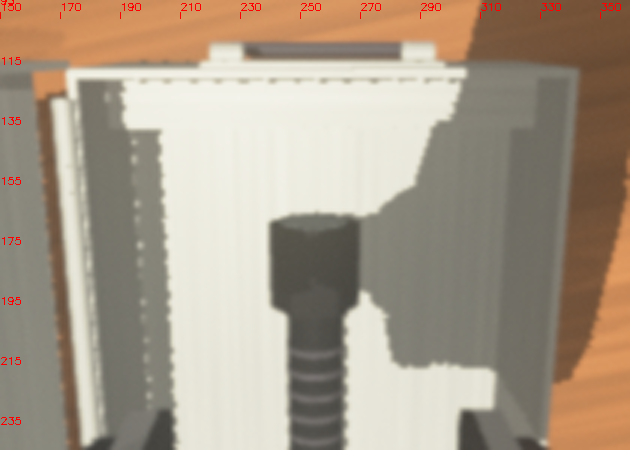

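View pics/w8d.png

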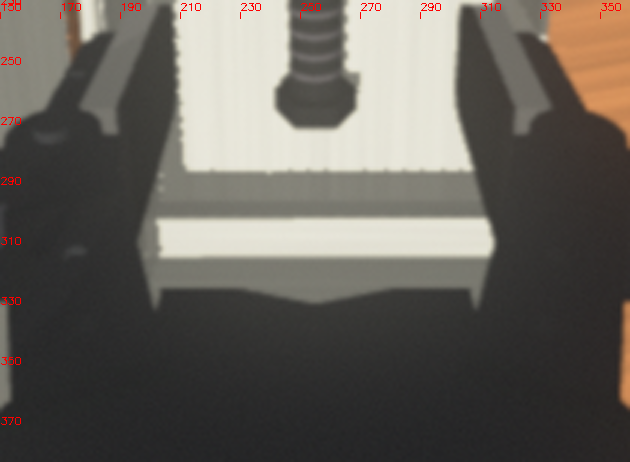

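Run:
```python
from h import *
W=load('pics/w8.png')
for n,p,z in [('RL out',(172.7,117.7),.09),('RR out',(343,117.7),.09),('RLin',(175.7,121.7),.09),('RRin',(340.7,120.5),.09),
 ('led robot in',(255,137.7),.046),('far ledge in L',(204,302.3),.046),('far ledge in R',(312,302.3),.046),('far ledge wall',(255,315.7),.046),
 ('right rim in mid',(333,240),.09),('left rim mid',(181.5,240),.09),('fl head',(255,167),.021),('fl tail',(255,272),.021)]: print(n,atz(W,p,z))
S=load('pics/s8.png')
print(tri([(W,(172.7,117.7)),(load('pics/scene0.png'),(143,171.6)),(load('pics/top0.png'),(351,235))]))
print(tri([(W,(343,117.7)),(load('pics/scene0.png'),(206.4,179.6)),(load('pics/top0.png'),(295,222))]))
print(-W[1].T@W[2])
```

```text
RL out [ 0.4064 -0.2563  0.09  ]
RR out [ 0.4428 -0.081   0.09  ]
RLin [ 0.411  -0.2544  0.09  ]
RRin [ 0.4451 -0.0837  0.09  ]
led robot in [ 0.4488 -0.1767  0.046 ]
far ledge in L [ 0.6674 -0.2984  0.046 ]
far ledge in R [ 0.6997 -0.1431  0.046 ]
far ledge wall [ 0.7058 -0.2299  0.046 ]
right rim in mid [ 0.5816 -0.109   0.09  ]
left rim mid [ 0.5447 -0.2863  0.09  ]
fl head [ 0.4897 -0.1851  0.021 ]
fl tail [ 0.6486 -0.218   0.021 ]
(array([ 0.4054, -0.2614,  0.084 ]), array([3.3265, 0.4234, 1.2893]))
(array([ 0.4388, -0.0802,  0.0844]), array([4.2876, 0.9619, 1.5318]))
[ 0.413  -0.1698  0.397 ]
```

Run:
```python
from h import *
rel([.575,.13,.20],1.747)
```

```text
turn [-0.3807 -0.0022 -0.0002] shift [0.0241 0.3281 0.0256] dist 0.3299517394475944 rows>= 5.279227831161511 2.038508850249022
```

Emit:
apply_moves --series "-0.1 0 0 0 0.06 0.005 0.7;-0.2 0 0 0.005 0.12 0.01 0.7;-0.3 0 0 0.01 0.18 0.015 0.7;-0.38 0 0 0.015 0.24 0.02 0.7;-0.38 0 0 0.02 0.3 0.025 0.7;-0.38 0 0 0.024 0.328 0.025 0.7;-0.38 0 0 0.024 0.328 0.025 0.7;-0.38 0 0 0.024 0.328 0.025 0.7"

```text
clock: 10.5
tcp_pos: [0.5745, 0.1282, 0.2004]
orientation: [-0.138, 1.569, 0.135]
contact_force: [-0.2, -0.1, -0.4]
grip_width: 0.06
```

Run:
```python
from h import *
st(); snap('wrist','pics/w9.png')
```

```text
t 10.5 tcp [0.5745 0.1282 0.2004] yaw 1.7446772806443291 tilt 0.1427711349923918 j [-0.43    0.3377  0.1318  1.7753 -0.0496  1.0342  1.4645] F [-0.225  -0.1304 -0.3714] w 0.06002446321248002
```

View pics/w9.png

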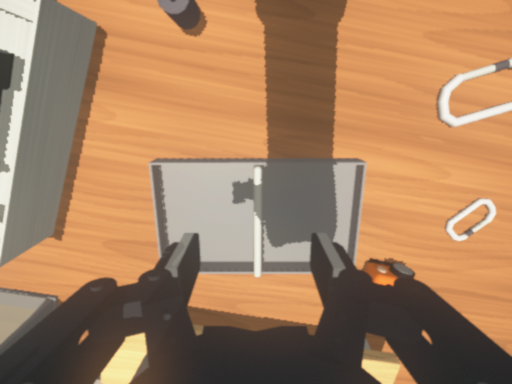

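Run:
```python
from h import *
im=cv2.imread('pics/w9.png'); crop(im,140,150,380,290,3,'pics/w9c.png')
W=load('pics/w9.png')
for p,z in (((257.5,166),.041),((257,276),.041),((150,160),.03),((365,160),.03)): print(p,atz(W,p,z))
print(tri([(W,(257.5,168)),(load('pics/top0.png'),(237.4,181))]),tri([(W,(257.5,168)),(load('pics/scene0.png'),(288,227))]))
```

```text
(257.5, 166) [0.5694 0.1319 0.041 ]
(257, 276) [0.7172 0.1576 0.041 ]
(150, 160) [0.587  0.0015 0.03  ]
(365, 160) [0.5414 0.2605 0.03  ]
(array([ 0.5912,  0.1342, -0.0515]), array([1.5398, 0.6392])) (array([0.571 , 0.1321, 0.0448]), array([0.0588, 0.0265]))
```

View pics/w9c.png

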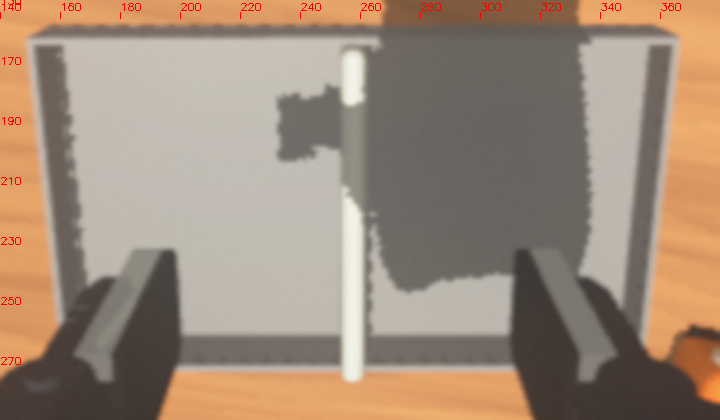

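Run:
```python
from h import *
rel([.6433,.1447,-.012],1.743)
```

```text
turn [ 0.0007 -0.0014  0.001 ] shift [0.2128 0.0051 0.0708] dist 0.22431891340452903 rows>= 3.5891026144724645 0.010013958818871488
```

Emit:
apply_moves --series "0 0 0 0.04 0.005 0.05 0.7;0 0 0 0.09 0.005 0.071 0.7;0 0 0 0.14 0.005 0.071 0.7;0 0 0 0.18 0.005 0.071 0.7;0 0 0 0.2 0.005 0.071 0.7;0 0 0 0.213 0.005 0.071 0.7;0 0 0 0.213 0.005 0.071 0.7;0 0 0 0.213 0.005 0.071 0;0 0 0 0.213 0.005 0.071 0;0 0 0 0.213 0.005 0.071 0;0 0 0 0.213 0.005 0.071 0;0 0 0 0.213 0.005 0.071 0" --force 60

```text
clock: 12.05
tcp_pos: [0.6446, 0.1468, -0.0102]
orientation: [-0.137, 1.565, 0.137]
contact_force: [-1.0, -1.6, 5.4]
grip_width: 0.0082
```

Run:
```python
from h import *
st(); snap('wrist','pics/w10.png')
```

```text
t 12.05 tcp [ 0.6446  0.1468 -0.0102] yaw 1.745730942453898 tilt 0.08716819020965973 j [-0.3894  0.6988  0.1003  1.7347 -0.0982  0.7114  1.5076] F [-0.9637 -1.552   5.3801] w 0.008229504577953588
```

View pics/w10.png

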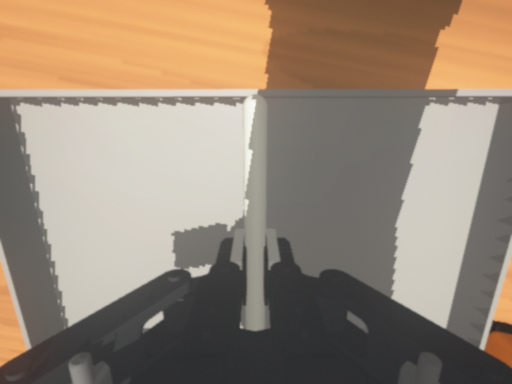

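Run:
```python
from h import *
rel([.60,-.0,.14],-.205)
```

```text
turn [ 1.9507  0.0011 -0.0013] shift [-0.1504 -0.1368 -0.0693] dist 0.2147714644877214 rows>= 3.436343431803542 10.445600620154249
```

Emit:
apply_moves --series "0 0 0 -0.03 0 0 0;0 0 0 -0.07 0 0 0;0 0 0 -0.12 0 0 0;0 0 0 -0.15 0 0 0;0 0 0 -0.15 0 0 0" --force 80

```text
clock: 12.72
tcp_pos: [0.6454, 0.1476, 0.1411]
orientation: [-0.136, 1.562, 0.138]
contact_force: [1.1, -0.3, -4.2]
grip_width: 0.0078
```

Run:
```python
from h import *
st(); snap('wrist','pics/w11.png');snap('scene','pics/s11.png')
rel([.60,-.0,.15],-.205)
```

```text
t 12.72 tcp [0.6454 0.1476 0.1411] yaw 1.746001866653178 tilt 0.2796267535878759 j [-0.4116  0.5112  0.1297  1.6568 -0.0769  0.9737  1.4906] F [ 1.0519 -0.3118 -4.2215] w 0.007761117001691132
turn [ 1.9513 -0.0011  0.0018] shift [-0.0125 -0.1372 -0.0679] dist 0.15360574631422252 rows>= 2.4576919410275604 10.448771545845828
```

View pics/w11.png

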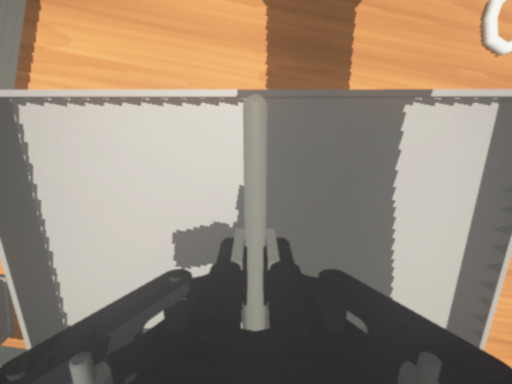

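View pics/s11.png

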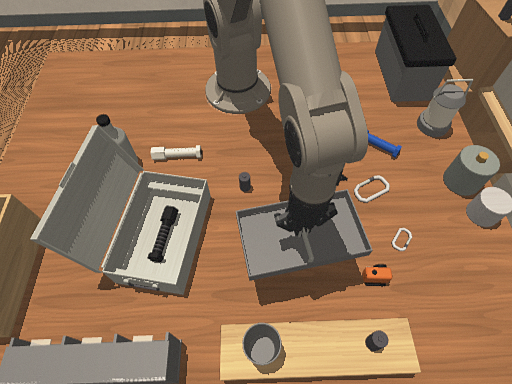

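Emit:
apply_moves --series "0.15 0 0 -0.012 0 0 0;0.33 0 0 -0.012 -0.01 -0.005 0;0.51 0 0 -0.012 -0.03 -0.015 0;0.69 0 0 -0.012 -0.05 -0.025 0;0.87 0 0 -0.012 -0.07 -0.035 0;1.05 0 0 -0.012 -0.09 -0.045 0;1.23 0 0 -0.012 -0.11 -0.055 0;1.41 0 0 -0.012 -0.13 -0.065 0;1.59 0 0 -0.012 -0.137 -0.068 0;1.77 0 0 -0.012 -0.137 -0.068 0;1.95 0 0 -0.012 -0.137 -0.068 0;1.95 0 0 -0.012 -0.137 -0.068 0"

```text
clock: 14.32
tcp_pos: [0.5994, 0.0004, 0.1486]
orientation: [1.354, 1.108, -1.36]
contact_force: [0.2, -0.9, -1.8]
grip_width: 0.0073
```

Run:
```python
from h import *
st(); snap('wrist','pics/w12.png')
rel([.5666,-.198,.14],-.205)
```

```text
t 14.32 tcp [0.5994 0.0004 0.1486] yaw -0.20215474614951204 tilt 0.2205635304019732 j [-0.5702  0.4692  0.6239  1.8237 -0.3272  0.9572 -0.0077] F [ 0.2005 -0.9225 -1.758 ] w 0.007332391682630736
turn [0.005  0.0016 0.0026] shift [0.0093 0.0071 0.201 ] dist 0.20133125523241824 rows>= 3.221300083718692 0.03126752014088475
```

View pics/w12.png

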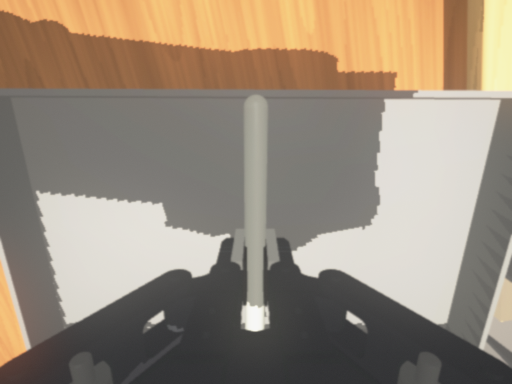

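Emit:
apply_moves --series "0 0 0 0.009 0.002 0.05 0;0 0 0 0.009 0.004 0.1 0;0 0 0 0.009 0.006 0.15 0;0 0 0 0.009 0.008 0.19 0;0 0 0 0.009 0.009 0.203 0;0 0 0 0.009 0.009 0.203 0;0 0 0 0.009 0.009 0.203 0"

```text
clock: 15.25
tcp_pos: [0.5689, -0.1982, 0.1411]
orientation: [1.356, 1.109, -1.355]
contact_force: [0.6, 0.7, -1.7]
grip_width: 0.0075
```

Run:
```python
from h import *
st(); snap('wrist','pics/w13.png');snap('scene','pics/s13.png')
rel([.568,-.200,.05],-.205)
im=cv2.imread('pics/s13.png'); crop(im,60,110,260,300,4,'pics/s13c.png')
```

```text
t 15.25 tcp [ 0.5689 -0.1982  0.1411] yaw -0.20060119731183262 tilt 0.07917073390393038 j [-0.2368  0.4852  0.6331  1.8254 -0.3486  0.945   0.3484] F [ 0.5801  0.7168 -1.6682] w 0.007540759534190167
turn [ 0.0044 -0.0008  0.0005] shift [ 0.0913 -0.0005  0.0019] dist 0.09130558075745901 rows>= 1.4608892921193442 0.02386628688267785
```

View pics/w13.png

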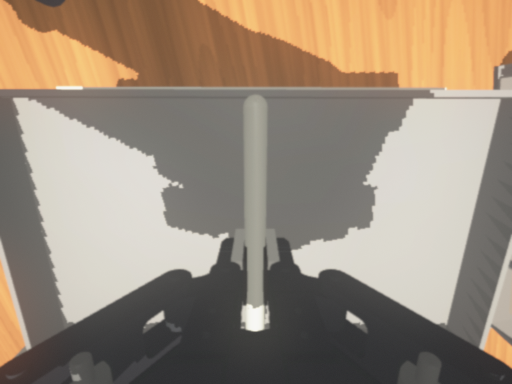

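View pics/s13c.png

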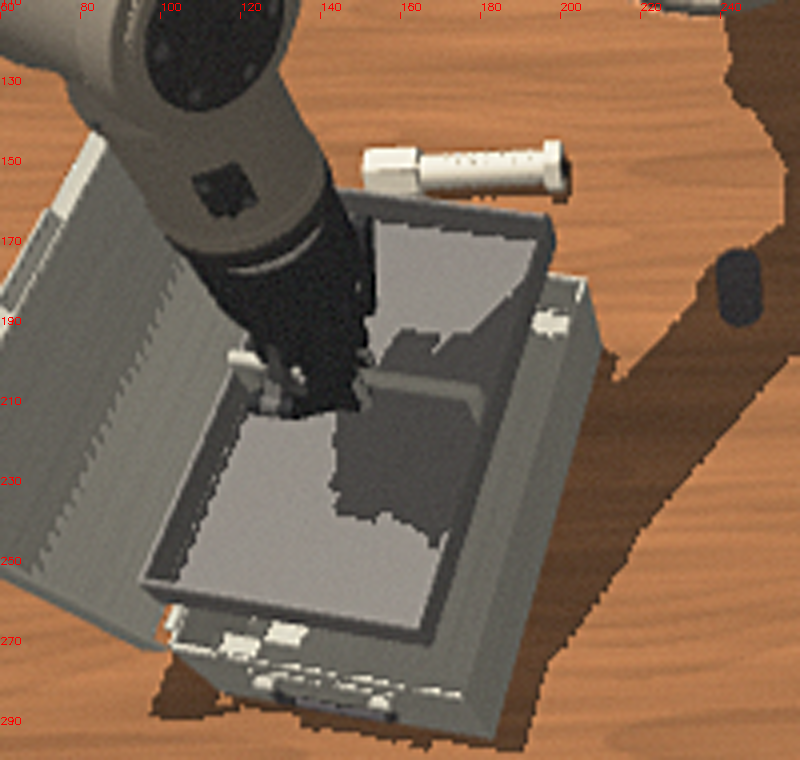

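Emit:
apply_moves --series "0.004 0 0 0.03 0 0.001 0;0.004 0 0 0.055 0 0.001 0;0.004 0 0 0.075 0 0.001 0;0.004 0 0 0.09 0 0.001 0;0.004 0 0 0.09 0 0.001 0"

```text
clock: 15.98
tcp_pos: [0.5677, -0.2008, 0.0506]
orientation: [1.36, 1.105, -1.362]
contact_force: [1.3, -0.3, -2.6]
grip_width: 0.0078
```

Run:
```python
from h import *
st(); snap('wrist','pics/w14.png')
snap('scene','pics/s14.png')
im=cv2.imread('pics/s14.png'); crop(im,60,110,260,300,4,'pics/s14c.png')
```

```text
t 15.97 tcp [ 0.5677 -0.2008  0.0506] yaw -0.2075465128590637 tilt 0.10723259698442637 j [-0.1731  0.6028  0.559   1.8823 -0.4401  0.7831  0.4178] F [ 1.2627 -0.3446 -2.6457] w 0.007784469017255903
```

View pics/w14.png

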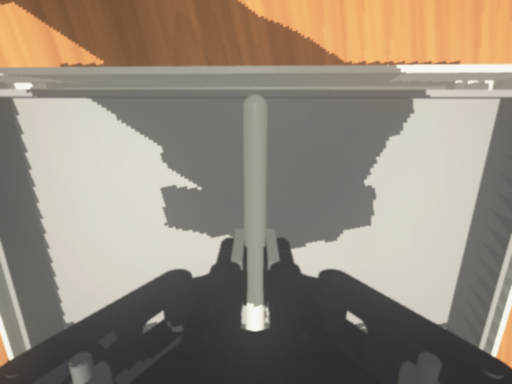

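View pics/s14c.png

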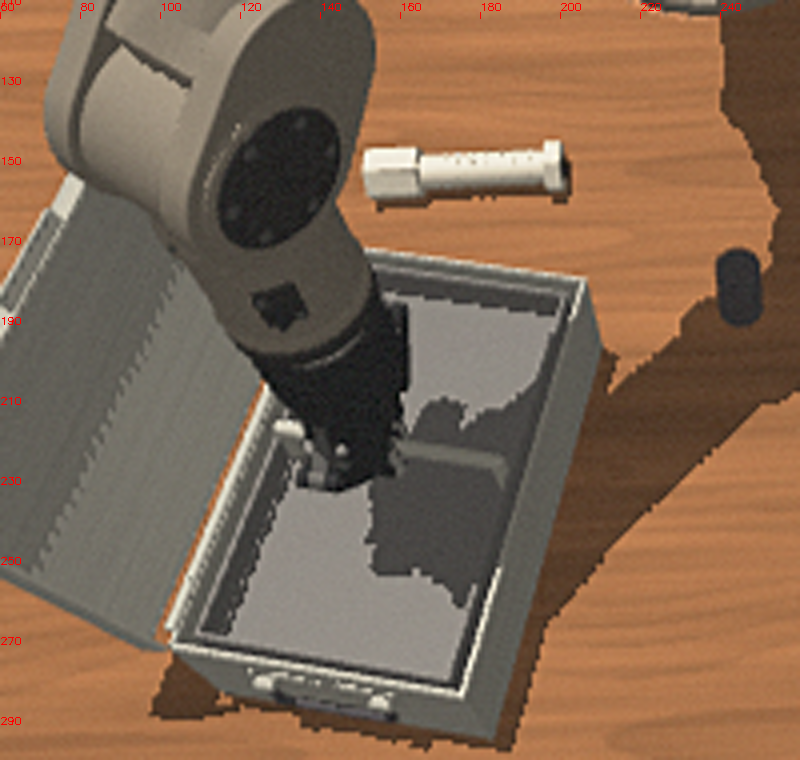

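Tray is inside the box with no contact (force unchanged); lower the last ~14 mm.

Emit:
apply_moves --series "0 0 0 0.006 0 0 0;0 0 0 0.011 0 0 0;0 0 0 0.014 0 0 0;0 0 0 0.014 0 0 0"

```text
clock: 16.58
tcp_pos: [0.5681, -0.2013, 0.0373]
orientation: [1.361, 1.104, -1.361]
contact_force: [0.3, -0.7, -3.0]
grip_width: 0.0072
```

Emit:
apply_moves --series "0 0 0 0.002 0 0 0;0 0 0 0.002 0 0 0;0 0 0 0.002 0 0 0.35;0 0 0 0.002 0 0 0.35;0 0 0 0.002 0 0 0.35;0 0 0 -0.03 0 0 0.35;0 0 0 -0.08 0 0 0.35;0 0 0 -0.13 0 0 0.35;0 0 0 -0.17 0 0 0.35;0 0 0 -0.17 0 0 0.35"

```text
clock: 17.82
tcp_pos: [0.5702, -0.2024, 0.2111]
orientation: [1.364, 1.098, -1.356]
contact_force: [0.3, 0.1, -1.0]
grip_width: 0.0301
```

Run:
```python
from h import *
st(); snap('wrist','pics/w15.png')
snap('scene','pics/s15.png')
im=cv2.imread('pics/s15.png'); crop(im,60,110,260,300,4,'pics/s15c.png')
```

```text
t 17.82 tcp [ 0.5702 -0.2024  0.2111] yaw -0.2082808751442688 tilt 0.3829304919722389 j [-0.2757  0.4093  0.6857  1.7593 -0.293   1.0702  0.302 ] F [ 0.2755  0.133  -0.978 ] w 0.030054436707921975
```

View pics/w15.png

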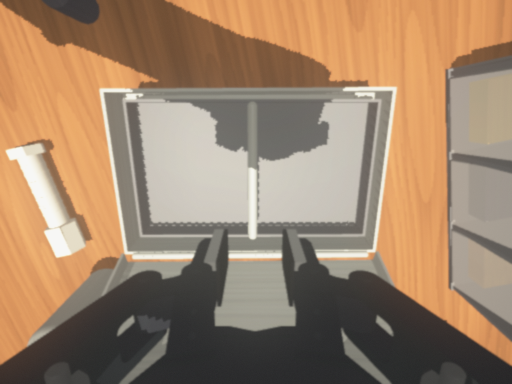

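View pics/s15c.png

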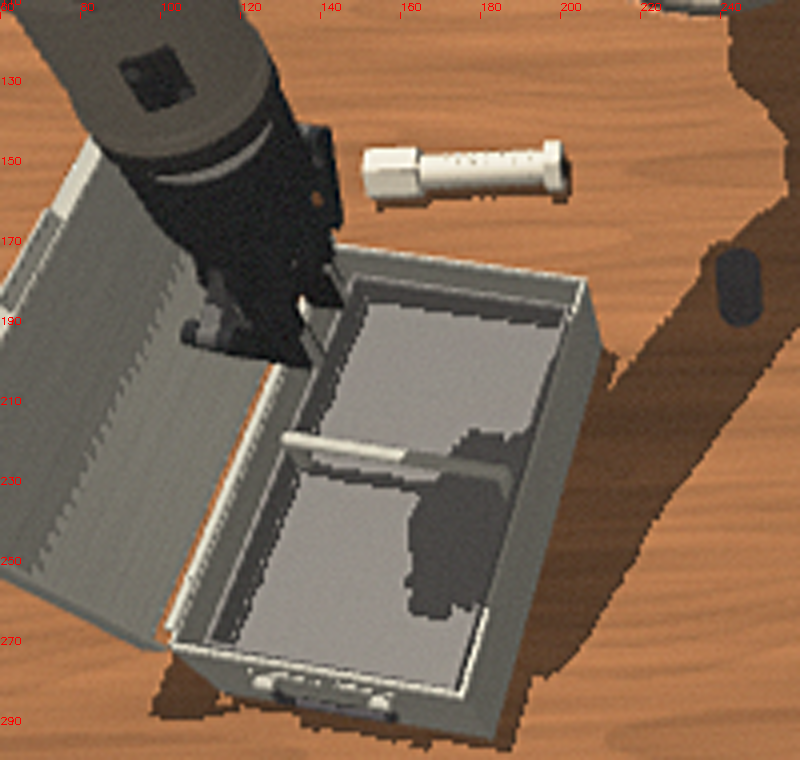

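Run:
```python
from h import *
W=load('pics/w15.png');S=load('pics/s15.png')
for a,b in (((252,238),(131.5,219.3)),((252,103),(185.5,229.5))): print(tri([(W,a),(S,b)]),atz(W,a,.087),atz(S,b,.087))
# tray rim corners top-left/right front (z=.076)
for p in ((124,100),(380,100),(138,236),(367,235)): print(atz(W,p,.076))
```

```text
(array([ 0.5546, -0.2684,  0.0893]), array([0.5756, 0.2663])) [ 0.5542 -0.2702  0.087 ] [ 0.5537 -0.2686  0.087 ]
(array([ 0.5861, -0.1271,  0.0855]), array([1.9926, 0.7961])) [ 0.5852 -0.1254  0.087 ] [ 0.5876 -0.1286  0.087 ]
[ 0.4568 -0.0951  0.076 ]
[ 0.7156 -0.1498  0.076 ]
[ 0.4214 -0.2445  0.076 ]
[ 0.6878 -0.3004  0.076 ]
```

Run:
```python
from h import *
rel([.418,.425,.2],.506)
```

```text
turn [-0.7139 -0.0004 -0.0005] shift [ 0.0077 -0.2761 -0.5816] dist 0.6438723564209765 rows>= 10.301957702735624 3.8226150090506734
```

Emit:
apply_moves --series "-0.07 0 0 0 -0.026 -0.055 0.4;-0.14 0 0 0 -0.052 -0.11 0.4;-0.21 0 0 0 -0.078 -0.165 0.4;-0.28 0 0 0 -0.105 -0.22 0.4;-0.35 0 0 0 -0.131 -0.275 0.4;-0.42 0 0 0 -0.157 -0.33 0.4;-0.49 0 0 0 -0.184 -0.386 0.4;-0.56 0 0 0 -0.21 -0.442 0.4;-0.63 0 0 0 -0.235 -0.497 0.4;-0.71 0 0 0.007 -0.262 -0.552 0.4;-0.714 0 0 0.007 -0.276 -0.581 0.4;-0.714 0 0 0.007 -0.276 -0.581 0.4"

```text
clock: 19.42
tcp_pos: [0.4154, 0.4266, 0.1983]
orientation: [0.822, 1.41, -0.827]
contact_force: [-0.0, 0.0, -0.5]
grip_width: 0.0343
```

Emit:
apply_moves --series "0 0 0 0 0 0 0.4"

```text
clock: 19.55
tcp_pos: [0.4181, 0.4226, 0.1993]
orientation: [0.827, 1.406, -0.832]
contact_force: [-0.4, 0.5, 0.2]
grip_width: 0.0338
```

Run:
```python
from h import *
st(); snap('wrist','pics/w16.png')
im=cv2.imread('pics/w16.png'); crop(im,150,60,350,260,4,'pics/w16c.png')
```

```text
t 19.55 tcp [0.4181 0.4226 0.1993] yaw 0.5049912850223867 tilt 0.1554640893529054 j [-1.1405  0.3563  0.3141  1.7722 -0.1247  1.0352 -0.2758] F [-0.4034  0.5383  0.1572] w 0.03383285661123562
```

View pics/w16.png

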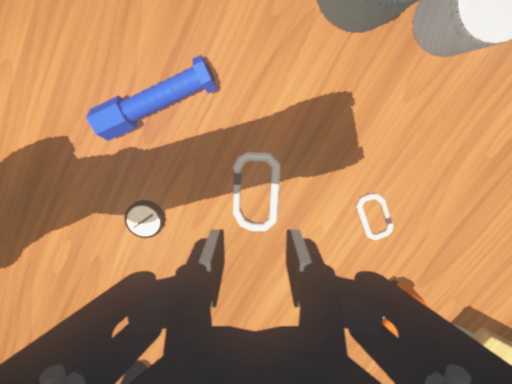

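Run:
```python
from h import *
im=cv2.imread('pics/w16.png'); crop(im,210,140,310,240,6,'pics/w16c.png')
```

```text
(no output)
```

View pics/w16c.png

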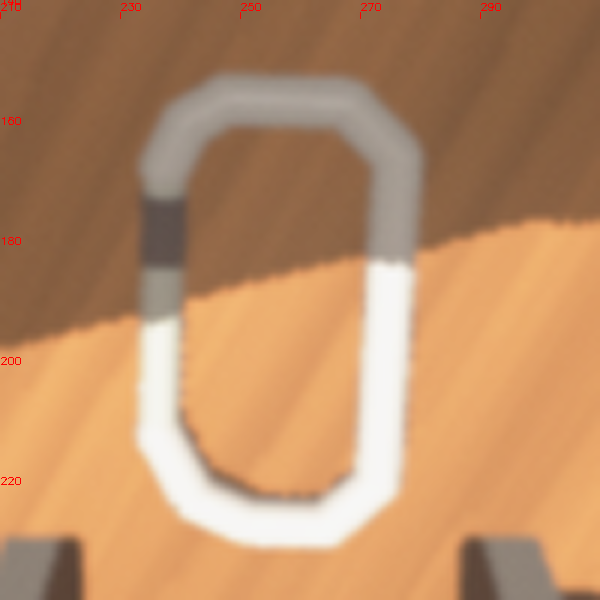

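Run:
```python
from h import *
W=load('pics/w16.png');z=.0055
A=[atz(W,p,z) for p in ((276.2,165),(273,218.3),(237,168),(236.3,211.7),(255,231),(257,152.3))]
for a in A: print(a)
d=A[1]-A[0];print('spine yaw',np.arctan2(d[1],d[0]));d=A[3]-A[2];print('gate yaw',np.arctan2(d[1],d[0]));d=A[4]-A[5];print('len',np.linalg.norm(d),np.arctan2(d[1],d[0]),(A[4]+A[5])/2)
print((A[0]+A[1])/2)
```

```text
[0.4437 0.4371 0.0055]
[0.4777 0.3699 0.0055]
[0.4006 0.4086 0.0055]
[0.4285 0.3538 0.0055]
[0.4651 0.3409 0.0055]
[0.4135 0.4395 0.0055]
spine yaw -1.1029529018347242
gate yaw -1.0995665107830075
len 0.11125227858958847 -1.0887985648338043 [0.4393 0.3902 0.0055]
[0.4607 0.4035 0.0055]
```

Run:
```python
from h import *
rel([.4615,.4025,-.02],.471)
```

```text
turn [0.0329 0.0014 0.0016] shift [0.2197 0.0284 0.0377] dist 0.2247362500214547 rows>= 3.595780000343275 0.17677889102383543
```

Emit:
apply_moves --series "0.033 0 0 0.05 0.028 0.038 0.4;0.033 0 0 0.1 0.028 0.038 0.4;0.033 0 0 0.15 0.028 0.038 0.4;0.033 0 0 0.18 0.028 0.038 0.4;0.033 0 0 0.18 0.028 0.038 0.4;0.033 0 0 0.18 0.028 0.038 0.4"

```text
clock: 20.35
tcp_pos: [0.4623, 0.4043, 0.022]
orientation: [0.856, 1.395, -0.854]
contact_force: [1.0, 0.3, 1.5]
grip_width: 0.0342
```

Run:
```python
from h import *
st(); snap('wrist','pics/w17.png')
rel([.4615,.4025,-.028],.471)
```

```text
t 20.35 tcp [0.4623 0.4043 0.022 ] yaw 0.4716418911009846 tilt 0.1048371033040659 j [-1.0174  0.607   0.2665  1.8539 -0.2323  0.709  -0.1478] F [1.0366 0.2807 1.4681] w 0.034240239357825435
turn [ 0.001  -0.0008 -0.0027] shift [ 0.0504 -0.002   0.0017] dist 0.05049660120644122 rows>= 0.8079456193030595 0.015876573601836128
```

View pics/w17.png

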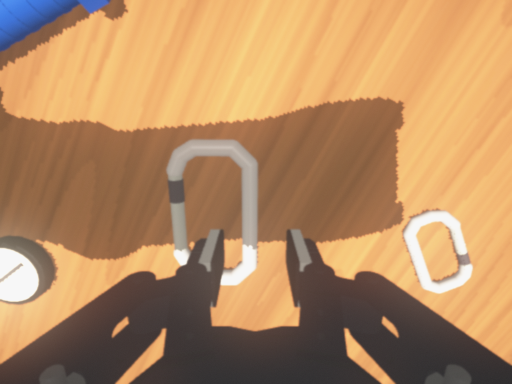

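Emit:
apply_moves --series "0 0 0 0.025 -0.004 0.001 0.4;0 0 0 0.045 -0.004 0.001 0.4;0 0 0 0.052 -0.004 0.001 0.4;0 0 0 0.052 -0.004 0.001 0.4;0 0 0 0.052 -0.004 0.001 0.4"

```text
clock: 21.02
tcp_pos: [0.4583, 0.402, -0.0304]
orientation: [0.855, 1.397, -0.854]
contact_force: [-1.9, -2.1, 5.1]
grip_width: 0.034
```

Run:
```python
from h import *
st(); snap('wrist','pics/w18.png')
im=cv2.imread('pics/w18.png'); crop(im,150,130,350,290,4,'pics/w18c.png')
```

```text
t 21.02 tcp [ 0.4583  0.402  -0.0304] yaw 0.47277798662653175 tilt 0.025685764257643656 j [-0.9965  0.681   0.2354  1.8762 -0.2584  0.6134 -0.1267] F [-1.8806 -2.0531  5.0829] w 0.03401444295728764
```

View pics/w18c.png

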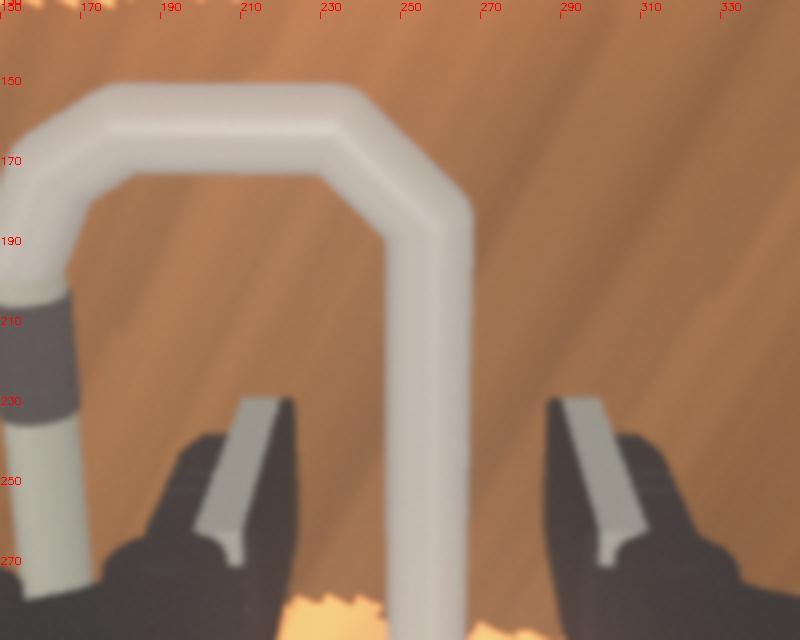

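Emit:
apply_moves --series "0 0 0 0.003 0 0 0.4;0 0 0 0.003 0 0 0.4;0 0 0 0.003 0 0 0.4"

```text
clock: 21.45
tcp_pos: [0.4583, 0.402, -0.0306]
orientation: [0.855, 1.398, -0.854]
contact_force: [-9.2, -7.7, 33.2]
grip_width: 0.0338
```

Emit:
apply_moves --series "0 0 0 -0.005 0 0 0.4;0 0 0 -0.005 0 0 0.4;0 0 0 -0.005 0 0 0;0 0 0 -0.005 0 0 0;0 0 0 -0.005 0 0 0;0 0 0 -0.005 0 0 0" --force 40

```text
clock: 22.2
tcp_pos: [0.4585, 0.4022, -0.0291]
orientation: [0.855, 1.396, -0.854]
contact_force: [-0.4, 0.2, 4.7]
grip_width: 0.0092
```

Run:
```python
from h import *
st(); snap('wrist','pics/w19.png')
im=cv2.imread('pics/w19.png'); crop(im,150,130,350,290,4,'pics/w19c.png')
```

```text
t 22.2 tcp [ 0.4585  0.4022 -0.0291] yaw 0.472843787557199 tilt 0.05030933474760987 j [-0.9974  0.6792  0.2364  1.8758 -0.2577  0.6152 -0.1274] F [-0.3667  0.2103  4.7001] w 0.009226323670031324
```

View pics/w19c.png

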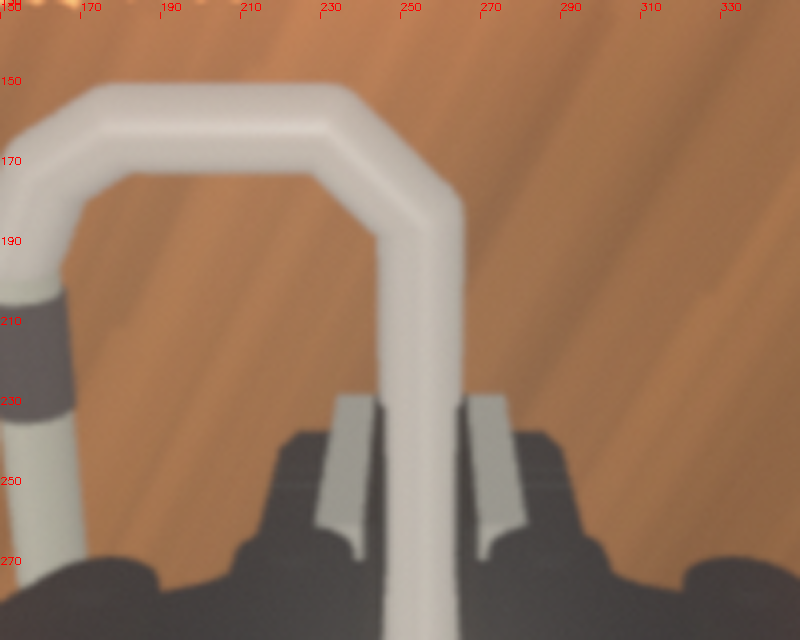

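Emit:
apply_moves --series "0 0 0 -0.03 0 0 0;0 0 0 -0.08 0 0 0;0 0 0 -0.13 0 0 0;0 0 0 -0.16 0 0 0;0 0 0 -0.16 0 0 0"

```text
clock: 22.88
tcp_pos: [0.4592, 0.4029, 0.1327]
orientation: [0.858, 1.396, -0.851]
contact_force: [0.7, 0.7, -1.6]
grip_width: 0.0089
```

Run:
```python
from h import *
st(); snap('wrist','pics/w20.png')
rel([.5166,-.187,.14],-.205)
```

```text
t 22.88 tcp [0.4592 0.4029 0.1327] yaw 0.47286074787336735 tilt 0.24964792276551465 j [-1.0645  0.4546  0.3213  1.8017 -0.1771  0.909  -0.1921] F [ 0.6855  0.6959 -1.6235] w 0.008876826783151683
turn [ 0.6781 -0.0007 -0.0007] shift [-0.0096 -0.2163  0.551 ] dist 0.5919693234825558 rows>= 9.471509175720893 3.6310897550090164
```

View pics/w20.png

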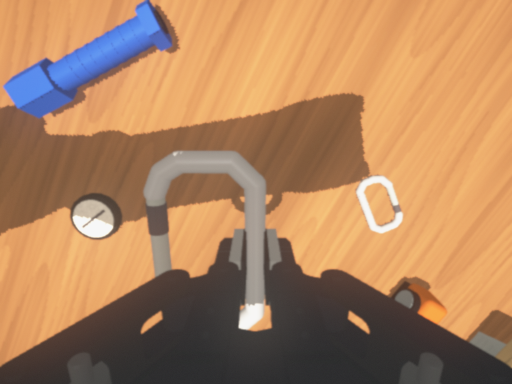

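Emit:
apply_moves --series "0.06 0 0 -0.01 -0.021 0.054 0;0.13 0 0 -0.01 -0.043 0.109 0;0.2 0 0 -0.01 -0.065 0.164 0;0.27 0 0 -0.01 -0.087 0.22 0;0.34 0 0 -0.01 -0.109 0.276 0;0.41 0 0 -0.01 -0.131 0.332 0;0.48 0 0 -0.01 -0.153 0.388 0;0.55 0 0 -0.01 -0.174 0.444 0;0.62 0 0 -0.01 -0.195 0.5 0;0.678 0 0 -0.01 -0.216 0.54 0;0.678 0 0 -0.01 -0.216 0.551 0;0.678 0 0 -0.01 -0.216 0.551 0"

```text
clock: 24.42
tcp_pos: [0.5161, -0.187, 0.1392]
orientation: [1.358, 1.107, -1.361]
contact_force: [-0.3, 0.8, -1.8]
grip_width: 0.0089
```

Emit:
apply_moves --series "0 0 0 0 0 0 0"

```text
clock: 24.55
tcp_pos: [0.5164, -0.1852, 0.1397]
orientation: [1.357, 1.109, -1.358]
contact_force: [0.1, 0.0, -0.4]
grip_width: 0.0092
```

Run:
```python
from h import *
st(); snap('wrist','pics/w21.png');snap('scene','pics/s21.png')
rel([.5166,-.187,.024],-.205)
im=cv2.imread('pics/s21.png'); crop(im,60,110,260,300,4,'pics/s21c.png')
```

```text
t 24.55 tcp [ 0.5164 -0.1852  0.1397] yaw -0.20245240481527899 tilt 0.11380979757942755 j [-0.2741  0.396   0.6422  1.9523 -0.3022  0.8909  0.3214] F [ 0.1341  0.0044 -0.4387] w 0.009184477330585443
turn [ 0.0027 -0.0007  0.001 ] shift [0.1161 0.0004 0.0018] dist 0.11615596032004906 rows>= 1.858495365120785 0.01562626532762055
```

View pics/w21.png

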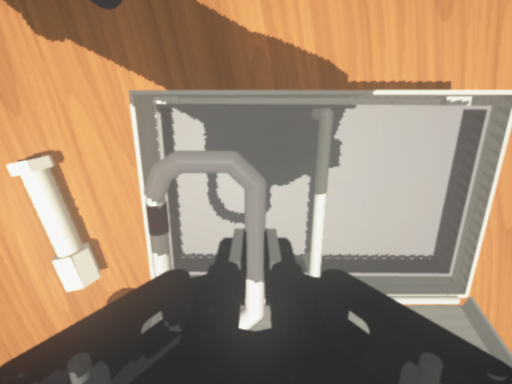

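View pics/s21c.png

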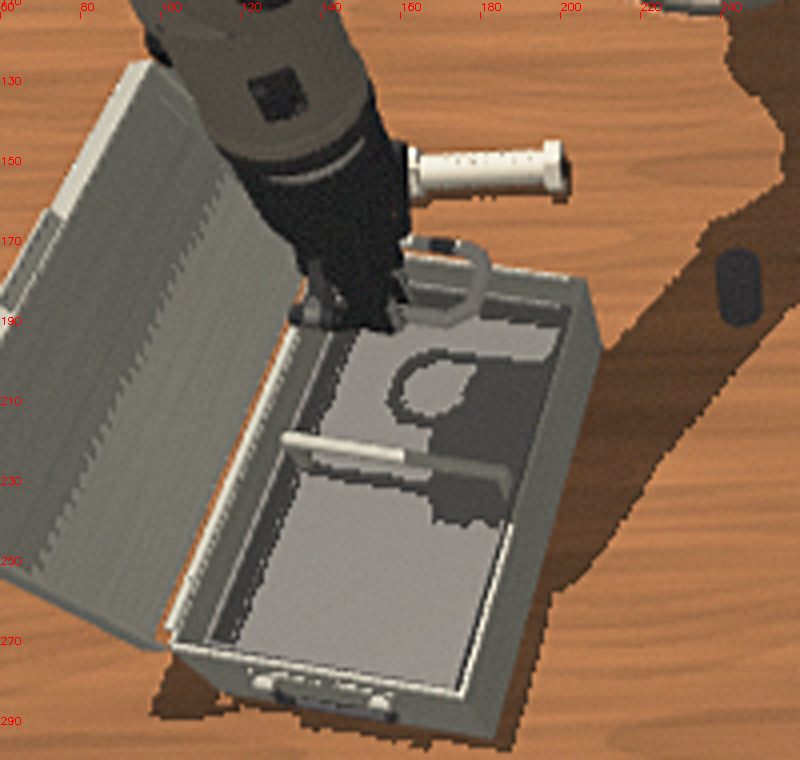

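Emit:
apply_moves --series "0 0 0 0.03 0 0.001 0;0 0 0 0.06 0 0.001 0;0 0 0 0.085 0 0.001 0;0 0 0 0.1 0 0.001 0;0 0 0 0.11 0 0.001 0;0 0 0 0.114 0 0.001 0;0 0 0 0.114 0 0.001 0"

```text
clock: 25.52
tcp_pos: [0.5168, -0.1882, 0.0269]
orientation: [1.359, 1.105, -1.358]
contact_force: [0.7, 0.2, -0.3]
grip_width: 0.009
```

Emit:
apply_moves --series "0 0 0 0.004 0 0 0;0 0 0 0.004 0 0 0;0 0 0 0.004 0 0 0.35;0 0 0 0.004 0 0 0.35;0 0 0 0.004 0 0 0.35;0 0 0 -0.03 0 0 0.35;0 0 0 -0.08 0 0 0.35;0 0 0 -0.13 0 0 0.35;0 0 0 -0.17 0 0 0.35;0 0 0 -0.18 0 -0.03 0.35;0 0 0 -0.18 0 -0.03 0.35"

```text
clock: 26.9
tcp_pos: [0.5239, -0.1564, 0.2075]
orientation: [1.358, 1.107, -1.353]
contact_force: [0.5, -0.2, 0.1]
grip_width: 0.0301
```

Run:
```python
from h import *
st(); snap('wrist','pics/w22.png');snap('scene','pics/s22.png')
im=cv2.imread('pics/s22.png'); crop(im,60,110,260,300,4,'pics/s22c.png')
```

```text
t 26.9 tcp [ 0.5239 -0.1564  0.2075] yaw -0.2011042915533353 tilt 0.15040863247404412 j [-0.3822  0.3024  0.6913  1.8939 -0.2267  1.0216  0.2049] F [ 0.4929 -0.2224  0.1179] w 0.030061026782032044
```

View pics/w22.png

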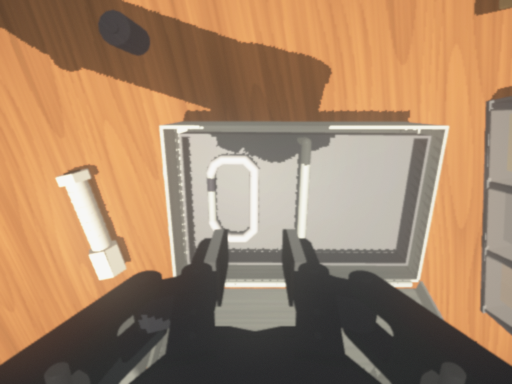

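View pics/s22c.png

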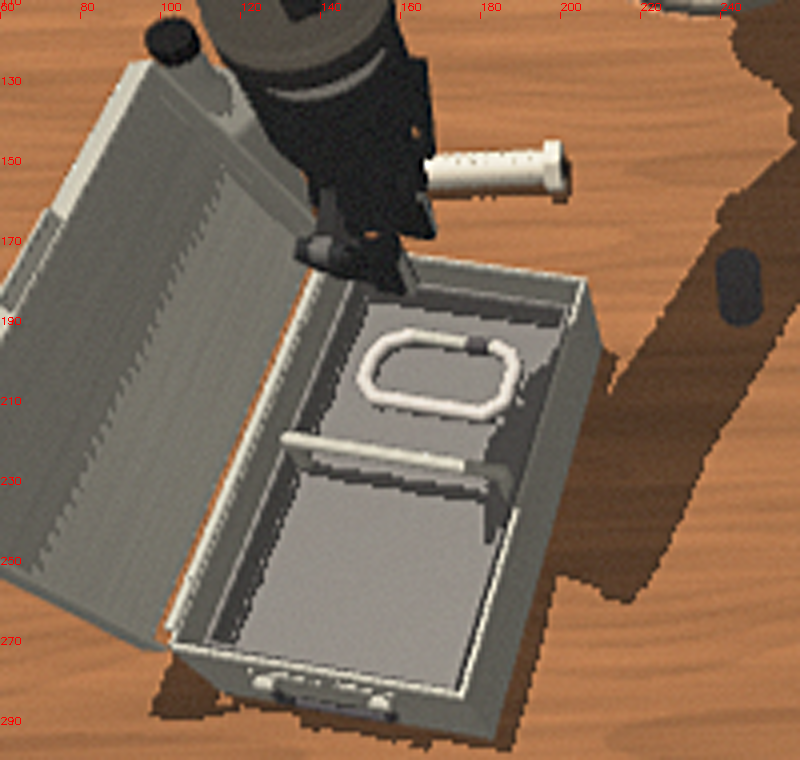

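Run:
```python
from h import *
T=load('pics/top0.png');S=load('pics/scene0.png')
print('canteen',tri([(T,(382,265)),(S,(103,120))]))
c=np.array([.586,-.202]);y=np.array([-.203,-.979])
rel([*(c+.235*y),.33],-.205);rel([*(c+.235*y),.204],-.205)
```

```text
canteen (array([ 0.3068, -0.3458,  0.1901]), array([1.2484, 1.505 ]))
turn [0.0006 0.0001 0.0004] shift [-0.1237  0.0711  0.2644] dist 0.30042893199013865 rows>= 4.806862911842218 0.004035702968708719
turn [0.0006 0.0001 0.0004] shift [0.0023 0.0712 0.2644] dist 0.27381460461895746 rows>= 4.381033673903319 0.004035702968708719
```

Emit:
apply_moves --series "0 0 0 -0.06 0 0 0;0 0 0 -0.125 0 0 0;0 0 0 -0.135 0.01 0.02 0;0 0 0 -0.135 0.03 0.07 0;0 0 0 -0.135 0.045 0.125 0;0 0 0 -0.135 0.06 0.18 0;0 0 0 -0.13 0.071 0.235 0;0 0 0 -0.125 0.071 0.264 0;0 0 0 -0.125 0.071 0.264 0;0 0 0 -0.125 0.071 0.264 0"

```text
clock: 28.25
tcp_pos: [0.5382, -0.4313, 0.331]
orientation: [1.359, 1.106, -1.359]
contact_force: [0.6, 0.3, 0.6]
grip_width: 0.0001
```

Run:
```python
from h import *
st(); snap('wrist','pics/w23.png');snap('scene','pics/s23.png')
c=np.array([.586,-.202]);y=np.array([-.203,-.979])
rel([*(c+.235*y),.204],-.205)
```

```text
t 28.25 tcp [ 0.5382 -0.4313  0.331 ] yaw -0.2052629149544199 tilt 0.0670260671284955 j [ 0.0966  0.5086  0.7745  1.3802 -0.3534  1.3947  0.6635] F [0.5739 0.2989 0.6216] w 6.048012993956488e-05
turn [ 0.0019 -0.0009 -0.0001] shift [ 0.1275 -0.0005  0.002 ] dist 0.1275296776598568 rows>= 2.0404748425577086 0.01123039003991991
```

View pics/w23.png

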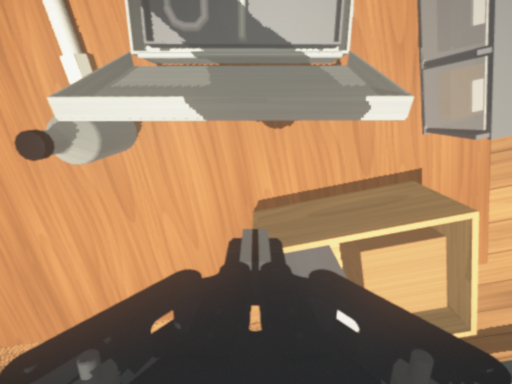

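View pics/s23.png

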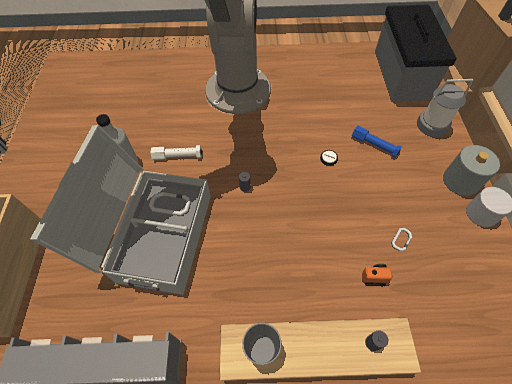

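Run:
```python
from h import *
W=load('pics/w23.png')
c=np.array([.5666,-.198]);y=np.array([-.203,-.979]);u=np.array([.979,-.203])
for p,z in (((60,119),.2546),((408,119),.2546),((258,232),.1),((258,232),.15),((258,205),.1)):
    q=atz(W,p,z); print(p,q,'u',(q[:2]-c)@u,'y',(q[:2]-c)@y)
```

```text
(60, 119) [ 0.3896 -0.3342  0.2546] u -0.14559571584905012 y 0.16924984828567355
(408, 119) [ 0.6797 -0.3945  0.2546] u 0.15058712350654932 y 0.16945558720900797
(258, 232) [ 0.5209 -0.5416  0.1   ] u 0.024998655667465453 y 0.3456162354260745
(258, 232) [ 0.525  -0.5188  0.15  ] u 0.024440723873701668 y 0.3225236858722316
(258, 205) [ 0.5298 -0.498   0.1   ] u 0.024885860512055172 y 0.30121639361217994
```

Emit:
apply_moves --series "0 0 0 0.05 0 0 0;0 0 0 0.1 0 0 0;0 0 0 0.127 0 0 0;0 0 0 0.127 0 0 0;0 0 0 0.127 0 -0.025 0;0 0 0 0.127 0 -0.05 0;0 0 0 0.127 0 -0.065 0;0 0 0 0.127 0 -0.08 0;0 0 0 0.127 0 -0.095 0;0 0 0 0.127 0 -0.095 0"

```text
clock: 29.6
tcp_pos: [0.5584, -0.3368, 0.2044]
orientation: [1.358, 1.107, -1.356]
contact_force: [-1.0, -0.7, 0.1]
grip_width: -0.0
```

Run:
```python
from h import *
st(); snap('wrist','pics/w24.png');snap('scene','pics/s24.png')
o=get_obs();c=np.array([.5666,-.198]);y=np.array([-.203,-.979]);print('y',(o['tcp_pos'][:2]-c)@y)
```

```text
t 29.6 tcp [ 0.5584 -0.3368  0.2044] yaw -0.20272181299538192 tilt 0.07357180531123794 j [-0.0616  0.5246  0.738   1.6465 -0.3846  1.1218  0.5767] F [-1.0205 -0.6754  0.0517] w -3.915888731852582e-05
y 0.13955097469454678
```

View pics/w24.png

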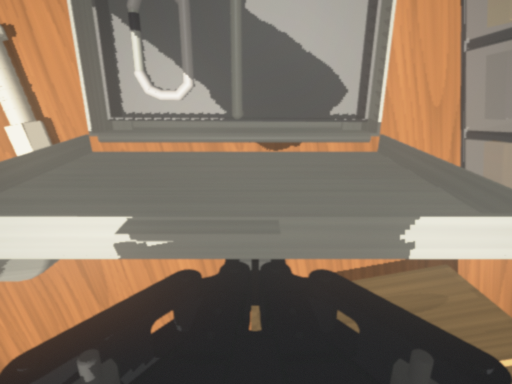

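View pics/s24.png

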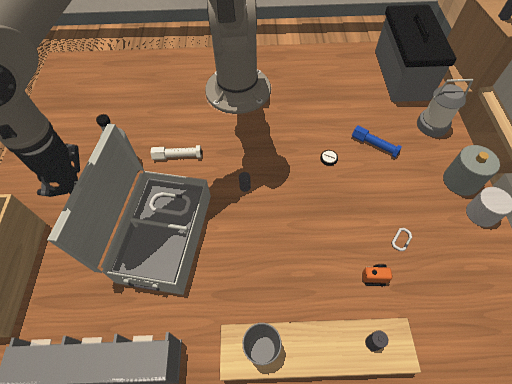

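Emit:
apply_moves --series "0 0 0 0 0 -0.01 0;0 0 0 0 0 -0.02 0;0 0 0 0 0 -0.03 0;0 0 0 0 0 -0.039 0;0 0 0 0 0 -0.048 0;0 0 0 0 0 -0.057 0;0 0 0 0 0 -0.066 0;0 0 0 0 0 -0.066 0"

```text
clock: 30.7
tcp_pos: [0.5716, -0.2729, 0.2045]
orientation: [1.358, 1.106, -1.357]
contact_force: [-1.1, -0.1, -0.5]
grip_width: -0.0001
```

Run:
```python
from h import *
st(); snap('wrist','pics/w25.png');snap('scene','pics/s25.png')
o=get_obs();c=np.array([.5666,-.198]);y=np.array([-.203,-.979]);print('y',(o['tcp_pos'][:2]-c)@y)
```

```text
t 30.7 tcp [ 0.5716 -0.2729  0.2045] yaw -0.20350318260368752 tilt 0.030621444449306676 j [-0.1808  0.4905  0.744   1.6942 -0.3663  1.1016  0.4695] F [-1.123  -0.1492 -0.4941] w -0.00012865386895882515
y 0.07365713724168742
```

View pics/w25.png

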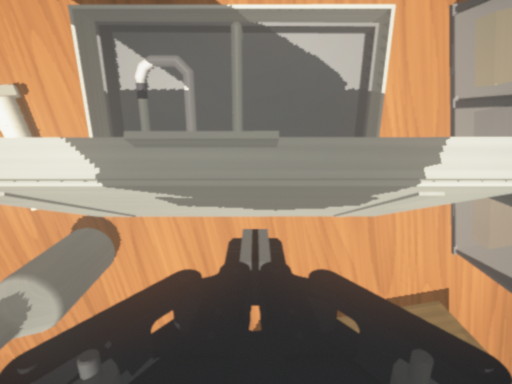

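View pics/s25.png

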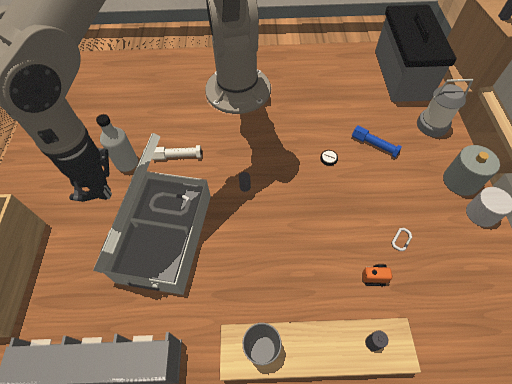

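Emit:
apply_moves --series "0 0 0 0 0 0 0;0 0 0 0 0 0 0"

```text
clock: 31.05
tcp_pos: [0.571, -0.2745, 0.2046]
orientation: [1.359, 1.105, -1.359]
contact_force: [-0.2, 0.3, -0.7]
grip_width: 0.0003
```

Run:
```python
from h import *
st(); snap('wrist','pics/w26.png')
```

```text
t 31.05 tcp [ 0.571  -0.2745  0.2046] yaw -0.20568336271994012 tilt 0.00987172201227612 j [-0.1791  0.4907  0.745   1.694  -0.3662  1.1015  0.4698] F [-0.2147  0.3201 -0.7117] w 0.00033334125628953155
```

View pics/w26.png

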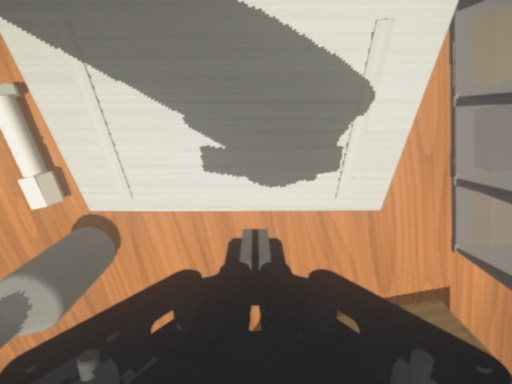

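Falling freely; hold still until shut.

Emit:
apply_moves --series "0 0 0 0 0 0 0;0 0 0 0 0 0 0;0 0 0 0 0 0 0;0 0 0 0 0 0 0;0 0 0 0 0 0 0;0 0 0 0 0 0 0;0 0 0 0 0 0 0;0 0 0 0 0 0 0;0 0 0 0 0 0 0;0 0 0 0 0 0 0;0 0 0 0 0 0 0;0 0 0 0 0 0 0"

```text
clock: 32.6
tcp_pos: [0.5711, -0.274, 0.2046]
orientation: [1.359, 1.105, -1.359]
contact_force: [0.1, -0.2, -0.5]
grip_width: -0.0001
```

Run:
```python
from h import *
st(); snap('wrist','pics/w27.png');snap('scene','pics/s27.png')
im=cv2.imread('pics/s27.png'); crop(im,60,110,260,300,4,'pics/s27c.png')
```

```text
t 32.6 tcp [ 0.5711 -0.274   0.2046] yaw -0.2050182832287746 tilt 0.0036107313939346434 j [-0.1796  0.4906  0.7447  1.694  -0.3662  1.1016  0.4698] F [ 0.0885 -0.1519 -0.4847] w -0.0001234596216660951
```

View pics/s27c.png

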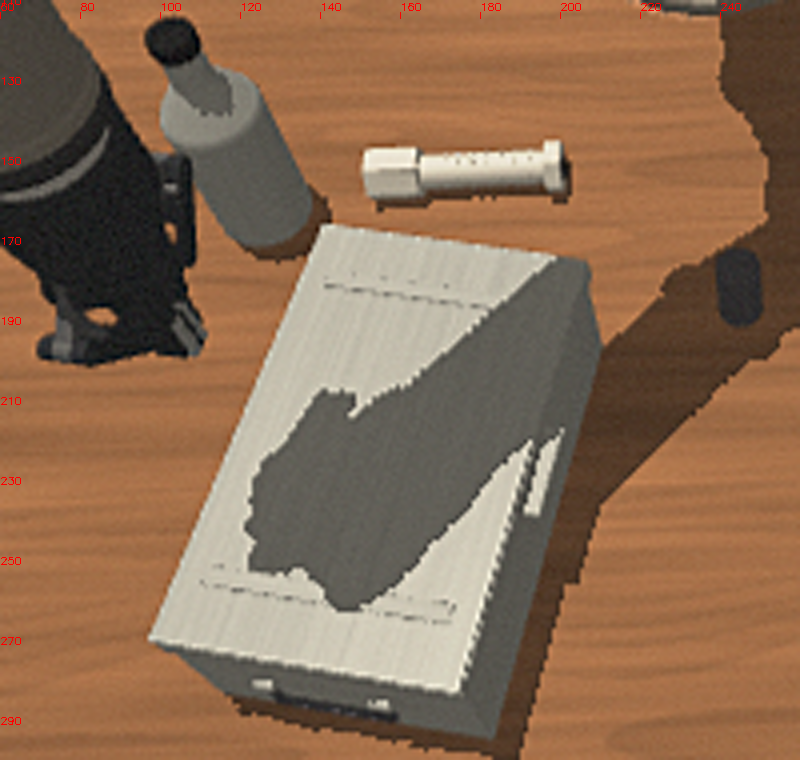

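View pics/w27.png

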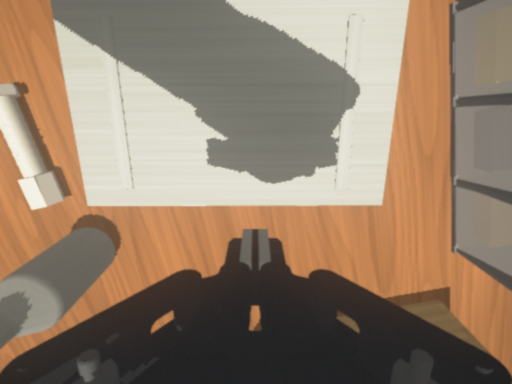

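Run:
```python
from h import *
S=load('pics/s27.png')
c=np.array([.5666,-.198]);y=np.array([-.203,-.979]);u=np.array([.979,-.203])
for a in(0,.05,.1):
  for s in(-.148,.148):
    Y=.09-.182*np.cos(a)+.019*np.sin(a); Z=.09+.182*np.sin(a)+.019*np.cos(a)
    print(a,s,proj(S,[*(c+s*u+Y*y),Z]), proj(S,[*(c+s*u+.09*y),.109]))
st()
```

```text
0 -0.148 [[206.9911 174.9611]] [[142.0612 165.9778]]
0 0.148 [[174.7851 283.7357]] [[ 98.2259 270.5048]]
0.05 -0.148 [[206.1018 172.9905]] [[142.0612 165.9778]]
0.05 0.148 [[173.4028 282.4496]] [[ 98.2259 270.5048]]
0.1 -0.148 [[205.0344 170.9795]] [[142.0612 165.9778]]
0.1 0.148 [[171.8017 281.1133]] [[ 98.2259 270.5048]]
t 32.7 tcp [ 0.5711 -0.274   0.2046] yaw -0.20505223788260007 tilt 0.003605746800478924 j [-0.1796  0.4906  0.7447  1.694  -0.3662  1.1016  0.4697] F [ 0.534  -0.1711 -0.0522] w -0.00028179751207710454
```

The measured front corners, (207.5, 175.5) and (175.5, 283), match the prediction for a shut lid to about 1 px. The robot is clear of everything, so I'm handing in.

```bash
python3 -c "
from bench import *
print(hand_in())"
```

```text
the job is handed in; nothing more can be done
None
```

The gear box is packed and the lid is shut; I handed the job in at about 32.7 s of the 72 s. `hand_in` gives no verdict, so what follows is from my own checks.

**What I did:**
- Laid the flashlight flat on the box bottom.
- Seated the tray on both ledges.
- Set the larger carabiner flat in the tray half nearer the robot.
- Pushed the lid slowly past its balance point with the closed fingers, then held the arm still while it fell.

**Last checks:**
- **Lid:** its front corners matched the prediction for angle 0 to about 1 px. I estimate the camera could miss an angle of up to about 0.03 rad, so that is close to the limit it can confirm.
- **Fall:** there was a visible gap between the fingers and the lid as it fell, and the force readings stayed at noise level.
- **Tray:** two views before closing gave the handle bar at 85 to 89 mm, about 4 mm from the middle of the box. I could not look inside again after the lid shut.
- **Bystanders:** none appeared to have moved in the pictures I took along the way; I did not measure them.

**What disagreed:**
- **Fingertip height:** the real fingertips were about 30 mm short of the reported TCP, which differs from the interface text. My first flashlight grasp closed above the tube because of this. I corrected for the offset from then on.
- **Counter contact:** confirming the offset meant briefly pressing the fingertips on the counter, at about 33 N.
- **Grip widths:** they read about 1 to 2.5 mm below the stated diameters.

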